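Check the angled bore with the collar gauge and show the tip to the reader

TASK

Take the red-handled gauge rod from its rest, slide it gently into the slanted guide tube of the checking fixture until its brass collar stops on the tube's mouth, and draw it right out again. Then hold the rod level with its tip about 4 cm above the centre of the reader's round lens (from any side) and finish there, still holding it in the gripper, steady and touching nothing else. Leave the other things on the bench where they are.

Things in the scene. Friction and masses are not known exactly. Their poses are not given: they have to be found in the camera images.
- gauge: gauge rod, 188 mm long, 105-210 g, level on its rest at the start, z up. Origin: centre of its red square grip, 16 x 16 x 90 mm (x = -45 to 45 mm); x axis along the rod to the tip. Round brass collar, 28 mm across, x = 45 to 53; steel rod, 8 mm across, x = 53 to 143, chamfered tip, black rings. Centre of mass near x = 12. Pinch the side faces from above; it lifts straight up
- gauge_tip (a point): end of the gauge's steel rod, 143 mm from the grip centre along the gauge's x; axes as the gauge's
- gauge_collar (a point): centre of the collar's front face (towards the tip), 53 mm from the grip centre along the gauge's x; seated, it lies on the guide tube's mouth; axes as the gauge's
- guide: fixed steel guide tube going on into a blue boss 44 mm across. Origin: centre of its mouth (32 mm across outside), 120 mm above the table. Its x axis is the bore axis, pointing INTO the tube, 40 degrees below level; it opens up and away from the robot. Flared from 19 mm at the mouth to 13 mm bore in 6 mm; 110 mm deep, far end open: only the collar stops the rod
- fixture: checking fixture, fixed: aluminium plate 150 x 90 x 12 mm (x = -30 to 120 mm), two upright blue cheeks 87 mm high, 60 mm apart over their outsides, carrying the guide tube. Origin on the table straight under the tube's mouth; x axis level, the way the tube runs inwards (down the bore)
- rest: the gauge's rest, fixed: grey plate 215 x 60 x 10 mm, two orange posts 34 mm wide and 12 mm long with notches open upwards: under the grip's rear end (x = -97 mm, lips 70 mm high) and under the rod (x = 50 mm, lips 74 mm). Origin on the table; x axis as the gauge's at the start. The gauge's origin starts at x = -60 mm, z = 70 mm, the space below it free down to 10 mm
- reader: optical reader, fixed: flat white box 120 x 85 x 28 mm with a blue screen and a round lens flush in its top. Origin on the table under its middle; z up
- lens (a point): centre of the reader's round green-glass lens with black rim (38 mm across), in the reader's top, 28 mm above the table and 30 mm along the reader's x from its middle; z up
- bottle: bystander: small white bottle, 34 mm across, 100 mm tall; leave it where it is. Origin: centre of its underside
- gear: bystander: yellow printed ring, 48 mm across, 18 mm high; leave it where it is. Origin: centre of its underside
- screwdriver: bystander: screwdriver lying on the table; leave it where it is. Origin: in the tool, at table level
- scraper: bystander: spatula-shaped print scraper lying on the table; leave it where it is. Origin: in the tool, at table level
- lattice: bystander: off-white printed tube standing upright, 84 mm across, 100 mm tall; leave it where it is. Origin: centre of its underside
- cup: bystander: blue printed cup, 80 mm across, 90 mm tall; leave it where it is. Origin: centre of its underside

How it is judged:
By the outcome, as a careful person would: the job done as asked, in the order asked, and still so for the second after the job is handed in, while the arm keeps its last pose, push and grip.
It also fails if it takes over 54 s, if anything falls off the work surface, if the arm or the gripper's body presses on something with over 40 N, if the wrist force passes 120 N, or if a joint passes its speed limit or range.

ROBOT

A 6-joint arm with a two-finger parallel gripper is mounted at the origin on the work surface. World frame = base frame: x ahead of the robot, y to its left, z up, the work surface at z = 0. Lengths are in m, angles in rad, forces in N, time in s.
With the tool pointing down it reaches from about 0.425 to 0.95 m from the base axis. Payload 3.5 kg.
Tool frame: the origin (TCP) lies at the very end of the fingers, on their centre line; the grasp point (between the pads) lies 19 mm behind it; z points along the fingers, y is the line along which they close (so a half turn about z gives the same grasp; the last joint's range is limited). The gripper opens to 85 mm and grips with 20 to 120 N. Pads are 22 mm wide; open, the fingers measure 114 mm over their backs; the gripper's body (76 mm by 85 mm) begins 54 mm behind the grasp point. The pads swing forward as they close: fully open they stand 13 mm farther back than shut.
Start: joints at [1.188, 0.286, 1.577, -0, 1.279, -0.15], TCP at [0.156, 0.657, 0.231] pointing down, gripper open.
Joint ranges: [-2.77, 2.77], [-0.9, 2.22], [0.21, 2.48], [-1.53, 4.67], [0.24, 2.81], [-2.84, 2.84]. Speed limits (rad/s): [2.79, 2.79, 3.14, 3.14, 3.14, 3.14].

INTERFACE

Orientations are given as a unit quaternion [x, y, z, w].
In Python, from plant import ctrl gives the robot as it stands.
- The arm moves only by the shell command python3 inch.py 'ROWS' [FORCE]. ROWS is a JSON list of rows, 1 to 10 of them, each of 7 numbers: dx, dy, dz in m, then a rotation vector rx, ry, rz in rad, then the opening from 0.0 (shut) to 1.0 (fully open); each row is the pose to reach, as a shift and turn from the pose commanded when the command began, along the tool's axes at that moment; what a row does not reach only later rows make up. A row lasts 1/8 s, in which the tool goes at most 0.0625 m and 0.188 rad, less where a joint would pass 70% of its speed; a pose out of reach is approached as far as the arm can. The fingers move at their own pace and stop on an object; FORCE is the grip in N (left out, the last holds). Time passes only in rows, so rows that do not move let the fingers close. It prints the time, the measured TCP pose, the force, the opening and the grip force at its end.
- ctrl.get_state(): the state, without advancing time (a new reading comes with each control period).
- ctrl.read_camera(name): name is "scene" or "top" or "wrist"; returns a dict with "pixels" (400x640x3 uint8, red, green, blue), "camera_matrix" (3x3 intrinsics, pixels), "xyz" and "orientation" of the camera in the world. Camera axes: x right, y down, z forward; pixel columns grow to the right and rows downward; lengths in m; the calibration is good to about 2 mm. A picture is of the moment at which its call begins. There is no depth.
- ctrl.sign_off(): hands the job in; it is judged then, once.
The state is a dict: "time": time; "qpos": joint angles; "dq": joint speeds; "joint_efforts": joint torques, N m; "eef_pos": TCP position; "tcp_rot": TCP orientation; "contact_force": force on the tool from outside, world axes, zero at the start; "wrist_torque": the same for the moment, N m; "opening": opening from 0.0 (shut) to 1.0 (fully open); "finger_force": force on a finger pad.
Only numpy, scipy, OpenCV 4.12 (cv2) and the standard library are available. Lean on these libraries where they do the work, as an engineer would, in place of code of your own. Each camera call takes 0.05 s, during which the arm holds its last target. There are 200 camera calls.

## Working session

There is one attempt and no reset: what is moved stays moved. The work goes in short steps, Python scripts to look and compute and a shell command to move; the robot and the scene stay as the last step left them, time stands still between calls to the robot, and variables do not carry over. Pictures are saved under pics/ and viewed, at most 10 in all, crops included, and the job is handed in when it is done.

```bash
ls; mkdir -p pics
python3 - <<'E'
from plant import ctrl
import cv2,pickle
d={}
for n in ("scene","top","wrist"):
    r=ctrl.read_camera(n); d[n]=r
    cv2.imwrite(f"pics/{n}0.png",r["pixels"][:,:,::-1])
    print(n,r["camera_matrix"],r["xyz"],r["orientation"])
pickle.dump(d,open("cam0.pkl","wb"))
s=ctrl.get_state(); print(s)
E
```

```text
inch.py
pics
plant.py
scene [[374.53608207   0.         316.61327291]
 [  0.         374.53608207 196.57640149]
 [  0.           0.           1.        ]] [1.21576248 0.69991803 1.06026569] [ 0.34406062  0.85655726 -0.36022936 -0.13478411]
top [[395.24548813   0.         322.51876614]
 [  0.         395.24548813 201.48940143]
 [  0.           0.           1.        ]] [ 3.78292624e-01 -6.22552383e-04  1.39931578e+00] [ 0.71473996 -0.6946992   0.06249981 -0.0513185 ]
wrist [[331.03459211   0.         317.34005917]
 [  0.         331.03459211 195.52018337]
 [  0.           0.           1.        ]] [0.07659342 0.67542052 0.37276952] [0.77397322 0.61257225 0.09888508 0.12626339]
{'time': 0.15, 'qpos': array([ 1.18802421e+00,  2.86974646e-01,  1.57781644e+00, -1.00317739e-05,
        1.27858887e+00, -1.49999623e-01]), 'dq': array([-0.00049517, -0.00400334, -0.00408766, -0.00138895,  0.00136396,
        0.00018935]), 'joint_efforts': array([ 7.40187152e-04, -4.06608224e+01, -2.93139303e+01, -1.52998027e-04,
        4.05133222e-03, -2.58329486e-06]), 'eef_pos': array([0.15549177, 0.65633523, 0.23026976]), 'tcp_rot': array([ 1.16122180e-01,  9.93234535e-01, -8.63395396e-04, -2.30618072e-04]), 'contact_force': array([-0.63909033,  0.10681185, -0.09694421]), 'wrist_torque': array([ 0.01091179, -0.02479592,  0.03884347]), 'finger_force': 0.0, 'opening': 0.997245523578947}
```
View pics/scene0.png

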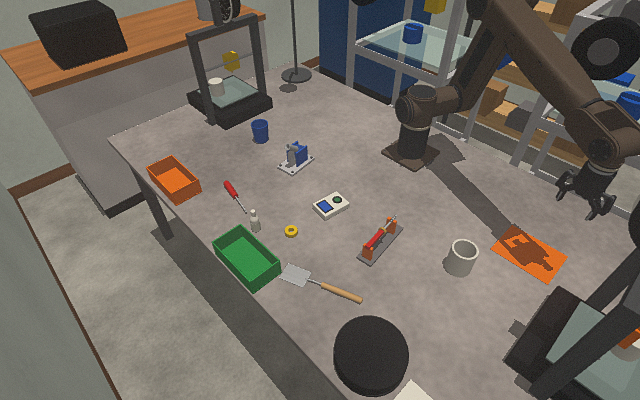

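View pics/top0.png

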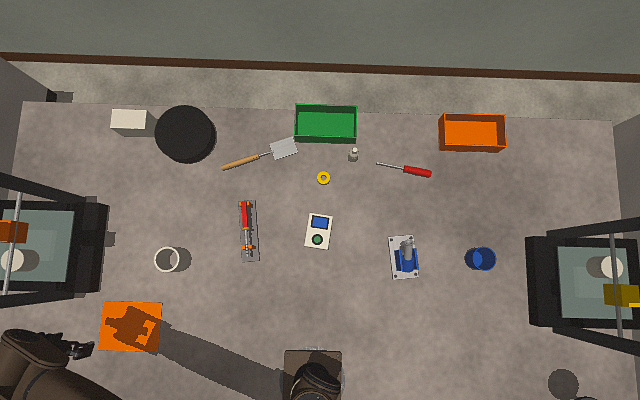

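The scene view shows the gauge on its rest near (378,238), fixture (297,158) and reader (331,205). The top view shows the gauge at (248,230) with its grip away from the robot, the fixture at (404,257) with its mouth away, and the lens at (317,239).

Create h.py:
```python
import numpy as np, cv2, pickle
from scipy.spatial.transform import Rotation as R
def ray(c,u,v):
    d=R.from_quat(c["orientation"]).apply(np.linalg.inv(c["camera_matrix"])@[u,v,1.])
    return np.array(c["xyz"]),d/np.linalg.norm(d)
def plane(c,u,v,z):
    p,d=ray(c,u,v); return p+d*(z-p[2])/d[2]
def tri(obs):  # [(cam,u,v),...] least-squares point and miss distances
    A=np.zeros((3,3));b=np.zeros(3);L=[]
    for c,u,v in obs:
        p,d=ray(c,u,v);M=np.eye(3)-np.outer(d,d);A+=M;b+=M@p;L.append((p,M))
    x=np.linalg.solve(A,b); return x,[np.linalg.norm(M@(x-p)) for p,M in L]
def proj(c,X):
    q=c["camera_matrix"]@R.from_quat(c["orientation"]).inv().apply(np.array(X)-c["xyz"]); return q[:2]/q[2]
def hsv(c): return cv2.cvtColor(c["pixels"],cv2.COLOR_RGB2HSV)
def blobs(c,lo,hi,box=None,amin=15):
    m=cv2.inRange(hsv(c),np.array(lo),np.array(hi))
    if box: k=np.zeros_like(m);u0,v0,u1,v1=box;k[v0:v1,u0:u1]=1;m=m*k
    n,l,s,ct=cv2.connectedComponentsWithStats(m)
    return [(s[i,4],ct[i].round(1),s[i,:4],cv2.minAreaRect(np.argwhere(l==i)[:,::-1].astype(np.float32))) for i in range(1,n) if s[i,4]>=amin]
```

Run:
```python
from h import *
d=pickle.load(open("cam0.pkl","rb"));S,T=d["scene"],d["top"]
for n,c,bx in (("S",S,(350,205,410,270)),("T",T,(232,190,265,270))):
    for lo,hi,k in (((0,150,60),(5,255,255),"red"),((7,150,60),(18,255,255),"or")):
        for b in blobs(c,lo,hi,bx,8): print(n,k,b)
for n,c,bx in (("S",S,(310,185,355,225)),("T",T,(300,205,340,255))):
    for b in blobs(c,(45,60,20),(90,255,255),bx,8): print(n,"lens",b[:3],plane(c,*b[1],.028))
    for b in blobs(c,(100,120,40),(130,255,255),bx,8): print(n,"screen",b[:3],plane(c,*b[1],.028))
big=lambda c,x0,y0,x1,y1:cv2.resize(c["pixels"][y0:y1,x0:x1,::-1],(400,400),interpolation=cv2.INTER_CUBIC)
cv2.imwrite("pics/crop0.png",np.hstack([big(T,374,225,434,285),big(S,267,130,327,190)]))
for u,v in ((248,215),(248,240),(404,257)): print(plane(T,u,v,.07))
```

```text
S red (np.int32(111), array([374.6, 237.9]), array([365, 229,  19,  19], dtype=int32), ((374.4345397949219, 238.36265563964844), (5.20014762878418, 22.552814483642578), 42.709388732910156))
S or (np.int32(18), array([388.2, 219.2]), array([386, 217,   5,   7], dtype=int32), ((387.50006103515625, 219.50003051757812), (2.8284268379211426, 7.071067810058594), 45.0))
S or (np.int32(82), array([391.8, 226.8]), array([386, 220,  11,  14], dtype=int32), ((392.8538513183594, 226.83078002929688), (8.156639099121094, 13.418987274169922), 37.87498474121094))
S or (np.int32(106), array([367.2, 252.2]), array([362, 243,  11,  17], dtype=int32), ((367.2475280761719, 251.02474975585938), (9.850868225097656, 15.721588134765625), 5.710593223571777))
T red (np.int32(119), array([243.9, 213. ]), array([241, 201,   7,  26], dtype=int32), ((243.92054748535156, 213.46762084960938), (25.156452178955078, 4.831879615783691), 85.60128784179688))
T or (np.int32(28), array([248.5, 204.2]), array([246, 201,   6,   7], dtype=int32), ((248.7162322998047, 203.79730224609375), (6.411561012268066, 4.438772678375244),
[... 294 characters left out ...]
 246.6]), array([248, 245,   7,   4], dtype=int32), ((251.0, 246.5), (3.0, 6.0), 90.0))
S lens (np.int32(21), array([337. , 199.2]), array([334, 197,   7,   5], dtype=int32)) [ 0.46718549 -0.00296289  0.028     ]
S screen (np.int32(87), array([324.5, 206. ]), array([318, 201,  14,  11], dtype=int32)) [ 0.52739599 -0.01064723  0.028     ]
T lens (np.int32(41), array([316.8, 239. ]), array([314, 236,   7,   7], dtype=int32)) [ 0.46942797 -0.00311046  0.028     ]
T screen (np.int32(143), array([319.4, 222. ]), array([312, 217,  16,  11], dtype=int32)) [ 0.52877872 -0.01043671  0.028     ]
[0.54092966 0.2315894  0.07      ]
[0.45682186 0.22678298 0.07      ]
[ 0.41481969 -0.2962642   0.07      ]
```

View pics/crop0.png

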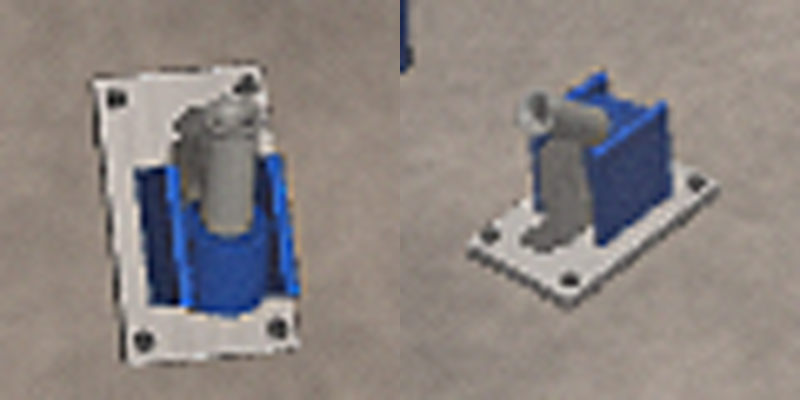

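The crop shows the tube mouth at about top (408.5,241) and scene (347,146)/(287,147), with the tube running toward the robot.

```bash
cat >> h.py <<'E'
def pose(xdir,zdir):  # tool rotation from x and z directions
    z=np.array(zdir,float);z/=np.linalg.norm(z);x=np.array(xdir,float);x-=z*(x@z);x/=np.linalg.norm(x)
    return R.from_matrix(np.stack([x,np.cross(z,x),z],1))
def go(p,rot,s=None):
    from plant import ctrl
    s=s or ctrl.get_state();R0=R.from_quat(s["tcp_rot"])
    dp=R0.inv().apply(np.array(p)-s["eef_pos"]);dr=(R0.inv()*rot).as_rotvec()
    print("t",s["time"],"move",dp.round(4),"rot",dr.round(4),"rows>=",np.ceil(max(np.linalg.norm(dp)/.0625,np.linalg.norm(dr)/.188)))
E
python3 - <<'E'
from h import *
d=pickle.load(open("cam0.pkl","rb"));S,T,W=d["scene"],d["top"],d["wrist"]
a=plane(T,244.1,204,.070);b=plane(T,246.9,246.8,.074);print(a,b,b-a)
print(tri([(T,243.9,213.),(S,374.6,237.9)]))
print(tri([(T,408.5,241),(S,287,147)]))
print("cam fwd",R.from_quat(W["orientation"]).as_matrix().round(2).tolist())
u=b-a;u[2]=0;u/=np.linalg.norm(u)
g=(a+b)/2;g=a+u*.037;print("grip",g)
t=[g[0]+.03,g[1],.26]
go(t,pose(u,[0,0,-1]))
E
```

```text
[0.57808902 0.24691527 0.07      ] [0.43396711 0.22845531 0.074     ] [-0.14412191 -0.01845996  0.004     ]
(array([0.54528325, 0.24544187, 0.07852272]), [np.float64(0.0015631336054094153), np.float64(0.0015631336054094354)])
(array([ 0.46429707, -0.29925428,  0.11887303]), [np.float64(0.0014540869244442645), np.float64(0.001454086924444146)])
cam fwd [[0.23, 0.92, 0.31], [0.97, -0.22, -0.07], [-0.0, 0.32, -0.95]]
grip [0.54138884 0.2422145  0.07      ]
t 0.15 move [-0.5002 -0.3071 -0.0293] rot [-0.0017 -0.0006 -0.3602] rows>= 10.0
```

```bash
python3 inch.py '[[-0.04,-0.025,-0.005,0,0,-0.05,1],[-0.09,-0.055,-0.01,0,0,-0.1,1],[-0.14,-0.085,-0.015,0,0,-0.15,1],[-0.19,-0.115,-0.02,0,0,-0.2,1],[-0.24,-0.145,-0.03,0,0,-0.25,1],[-0.29,-0.175,-0.03,0,0,-0.3,1],[-0.34,-0.205,-0.03,0,0,-0.36,1],[-0.39,-0.24,-0.03,0,0,-0.36,1],[-0.44,-0.27,-0.03,0,0,-0.36,1],[-0.48,-0.295,-0.03,0,0,-0.36,1]]' && python3 inch.py '[[-0.02,-0.012,0,0,0,0,1],[-0.02,-0.012,0,0,0,0,1],[-0.02,-0.012,0,0,0,0,1]]'
python3 - <<'E'
from h import *
from plant import ctrl
d={n:ctrl.read_camera(n) for n in ("wrist","top")};pickle.dump(d,open("cam1.pkl","wb"))
W=d["wrist"]
cv2.imwrite("pics/w1.png",W["pixels"][:,:,::-1])
for lo,hi,k in (((0,150,60),(5,255,255),"red"),((7,150,60),(18,255,255),"or"),((20,80,60),(32,255,255),"brass")):
    for b in blobs(W,lo,hi,None,60): print(k,b)
E
```

```text
time: 1.4
eef_pos: [0.5559, 0.257, 0.261]
tcp_rot: [-0.063, 0.998, -0.0, -0.0]
contact_force: [-0.6, 0.3, -0.5]
opening: 1.001
finger_force: 0.0
time: 1.78
eef_pos: [0.5753, 0.2501, 0.2609]
tcp_rot: [-0.064, 0.998, 0.0, -0.001]
contact_force: [0.0, -0.3, -0.7]
opening: 0.998
finger_force: 0.0
red (np.int32(156), array([310.8, 109.6]), array([309,  91,  10,  41], dtype=int32), ((313.5, 111.0), (40.0, 9.0), 90.0))
or (np.int32(352), array([305.2,  17.9]), array([298,   6,  15,  26], dtype=int32), ((305.0, 18.5), (25.0, 14.0), 90.0))
or (np.int32(342), array([328.2,  18. ]), array([321,   6,  16,  26], dtype=int32), ((328.5, 18.5), (25.0, 15.0), 90.0))
or (np.int32(101), array([328.4, 171. ]), array([325, 161,   8,  18], dtype=int32), ((328.5, 169.5), (17.0, 7.0), 90.0))
brass (np.int32(1311), array([ 97.8, 218.2]), array([ 75, 199,  46,  39], dtype=int32), ((98.00000762939453, 218.5), (38.460365295410156, 42.48529052734375), 63.43495178222656))
```

View pics/w1.png

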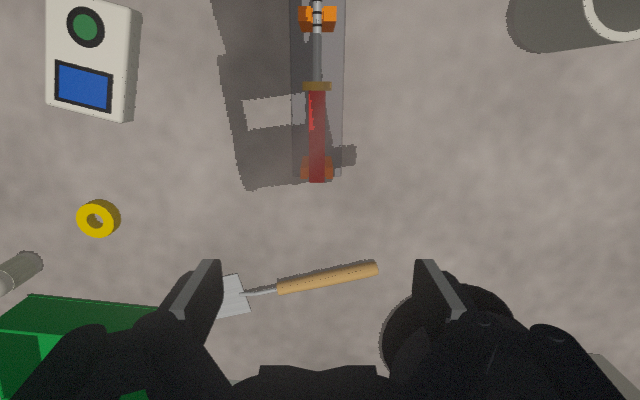

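The wrist view shows the gauge straight ahead: collar at (317,86), red grip from v≈91 to 182 at u≈308–326, shadowed, and the reader lens at (85,27).

Run:
```python
from h import *
d=pickle.load(open("cam1.pkl","rb"));W,T=d["wrist"],d["top"]
P=hsv(W)
for v in (75,80,84,88,92,96,110,130,150,160,170,180,184):
    r=P[v,295:340]; k=[i+295 for i in range(45) if (r[i,0]<8 or r[i,0]>172) and r[i,1]>100]
    print(v,(min(k),max(k),len(k)) if k else None, P[v,317])
for k in blobs(T,(0,150,60),(5,255,255),(232,190,265,270),8): print(k)
for v in range(196,252,4): print(v,[tuple(x) for x in hsv(T)[v,240:252:2]])
```

```text
75 None [ 12  12 104]
80 None [ 15  10 103]
84 None [ 19 139 114]
88 None [ 18 135 113]
92 (309, 324, 16) [  1 145 114]
96 (308, 324, 17) [  1 141 114]
110 (308, 323, 16) [  2 112 118]
130 (309, 323, 15) [  3 105 121]
150 (309, 324, 16) [  2 111 117]
160 (302, 324, 17) [  1 125 118]
170 (309, 324, 16) [  1 142 115]
180 (309, 323, 15) [  1 162 113]
184 None [ 14  26 147]
(np.int32(120), array([244.1, 213.1]), array([241, 201,   7,  26], dtype=int32), ((244.0246124267578, 213.44308471679688), (25.072450637817383, 5.325121879577637), 86.8201675415039))
196 [(np.uint8(9), np.uint8(38), np.uint8(160)), (np.uint8(16), np.uint8(38), np.uint8(154)), (np.uint8(12), np.uint8(43), np.uint8(159)), (np.uint8(18), np.uint8(38), np.uint8(135)), (np.uint8(16), np.uint8(37), np.uint8(158)), (np.uint8(13), np.uint8(42), np.uint8(163))]
200 [(np.uint8(16), np.uint8(35), np.uint8(173)), (np.uint8(60), np.uint8(26), np.uint8(80)), (np.uint8(73), np.uint8(27), np.uint8(67)), (np.uint8(83), np.uint8(14), np.uint8(74)), (np.uint8(50), np.uint8(11), np.uint8(68)), (np.uint8(0), np.uint8(8), np.uint8(67))]
20
[... 2571 characters left out ...]
4), np.uint8(141)), (np.uint8(13), np.uint8(18), np.uint8(97)), (np.uint8(9), np.uint8(23), np.uint8(153)), (np.uint8(15), np.uint8(22), np.uint8(71))]
244 [(np.uint8(11), np.uint8(44), np.uint8(98)), (np.uint8(105), np.uint8(4), np.uint8(132)), (np.uint8(120), np.uint8(6), np.uint8(130)), (np.uint8(30), np.uint8(2), np.uint8(118)), (np.uint8(114), np.uint8(18), np.uint8(143)), (np.uint8(15), np.uint8(78), np.uint8(72))]
248 [(np.uint8(90), np.uint8(8), np.uint8(32)), (np.uint8(17), np.uint8(255), np.uint8(255)), (np.uint8(16), np.uint8(247), np.uint8(255)), (np.uint8(90), np.uint8(5), np.uint8(222)), (np.uint8(11), np.uint8(212), np.uint8(119)), (np.uint8(12), np.uint8(237), np.uint8(115))]
```

Run:
```python
from h import *
d=pickle.load(open("cam1.pkl","rb"));W,T=d["wrist"],d["top"]
print("cam",W["xyz"])
r=plane(W,316.4,182.5,.078);f=plane(W,316.4,91,.078);print("W rear",r,"front",f,"len",np.linalg.norm(r-f))
for v in (100,170): print("w",np.linalg.norm(plane(W,308.3,v,.078)-plane(W,324.2,v,.078)))
for v,n in ((17.5,"post"),):
    print("front post",plane(W,(305.2+328.2)/2,v,.074))
tr=(244.2,201.5);print("T rear",plane(T,*tr,.078));print(tri([(W,316.4,182.5),(T,*tr)]),tri([(W,316.4,91),(T,245.5,227)]))
```

```text
cam [0.49490326 0.23990546 0.40367482]
W rear [0.58859764 0.25113653 0.078     ] front [0.50000941 0.23977686 0.078     ] len 0.0893135843156866
w 0.015041639658081802
w 0.016073888058557494
front post [0.43813982 0.23210296 0.074     ]
T rear [0.58542483 0.24559013 0.078     ]
(array([0.58941908, 0.2496339 , 0.06696328]), [np.float64(0.002928935146546182), np.float64(0.0029289351465463685)]) (array([0.50066352, 0.23961339, 0.05986292]), [np.float64(0.0004013828147450447), np.float64(0.00040138281474526755)])
```

```bash
python3 inch.py '[[0.02,0,0.03,0,0,0,1],[0.038,0,0.07,0,0,0,1],[0.038,0,0.11,0,0,0,1],[0.038,0,0.11,0,0,0,1],[0.038,0,0.11,0,0,0,1]]'
python3 - <<'E'
from h import *
from plant import ctrl
W=ctrl.read_camera("wrist");pickle.dump(W,open("cam2.pkl","wb"))
P=hsv(W);m=((P[:,:,0]<8)|(P[:,:,0]>172))&(P[:,:,1]>100)
m[:,:250]=0;m[:,390:]=0
for v in range(60,330,12):
    k=np.flatnonzero(m[v]); print(v,(k.min(),k.max(),len(k)) if len(k) else None)
cv2.imwrite("pics/w2.png",W["pixels"][:,:,::-1])
E
```

```text
time: 2.5
eef_pos: [0.5391, 0.2456, 0.1532]
tcp_rot: [-0.064, 0.998, 0.0, 0.001]
contact_force: [0.4, -0.8, 0.5]
opening: 1.0
finger_force: 0.0
60 None
72 None
84 None
96 None
108 None
120 None
132 None
144 None
156 (np.int64(305), np.int64(327), 23)
168 (np.int64(305), np.int64(327), 23)
180 (np.int64(305), np.int64(327), 23)
192 (np.int64(305), np.int64(327), 23)
204 (np.int64(305), np.int64(327), 23)
216 (np.int64(305), np.int64(326), 22)
228 (np.int64(305), np.int64(326), 22)
240 (np.int64(305), np.int64(326), 22)
252 (np.int64(305), np.int64(326), 22)
264 (np.int64(305), np.int64(326), 22)
276 None
288 None
300 None
312 None
324 None
```

View pics/w2.png

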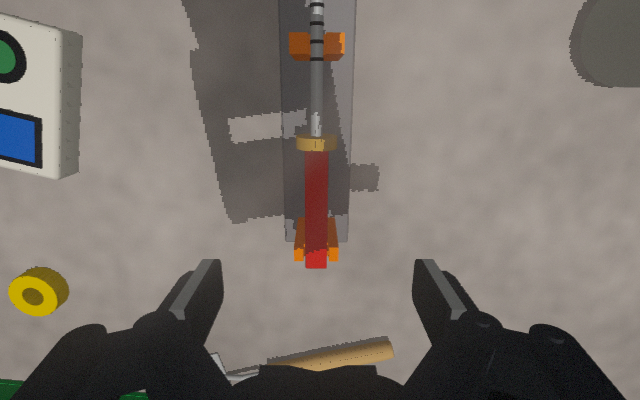

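The grip (u 305–327, v 151–268) is centred between the open fingers, and the collar is at (316,143).

Run:
```python
from h import *
W1=pickle.load(open("cam1.pkl","rb"))["wrist"];W2=pickle.load(open("cam2.pkl","rb"))
print(tri([(W1,316.4,182.5),(W2,316.,268.5)]))
r=plane(W2,316,268.5,.078);f=plane(W2,316.2,151.5,.078);print(r,f,np.linalg.norm(r-f),"width",np.linalg.norm(plane(W2,304.6,200,.078)-plane(W2,327.2,200,.078)))
u=np.array([-.992,-.127,0]);c=r+.045*u;c[2]=.07;print("centre",c)
go(c+u*.006+[0,0,-.019],pose(u,[0,0,-1]))
```

```text
(array([0.58878203, 0.25121227, 0.07733603]), [np.float64(5.3260295608450954e-05), np.float64(5.3260295608503714e-05)])
[0.58837838 0.25121647 0.078     ] [0.50048821 0.24008121 0.078     ] 0.08859275730260766 width 0.015755479833430227
centre [0.54373838 0.24550147 0.07      ]
t 2.55 move [ 0.0024 -0.0006  0.1029] rot [0.0006 0.0041 0.0005] rows>= 2.0
```

```bash
python3 inch.py '[[0.002,0,0.03,0,0,0,1],[0.002,0,0.065,0,0,0,1],[0.002,0,0.09,0,0,0,1],[0.002,0,0.103,0,0.004,0,1],[0.002,0,0.103,0,0.004,0,1],[0.002,0,0.103,0,0.004,0,0],[0.002,0,0.103,0,0.004,0,0],[0.002,0,0.103,0,0.004,0,0],[0.002,0,0.103,0,0.004,0,0]]' 60; python3 inch.py '[[0,0,0,0,0,0,0],[0,0,0,0,0,0,0],[0,0,-0.01,0,0,0,0],[0,0,-0.03,0,0,0,0],[0,0,-0.06,0,0,0,0],[0,0,-0.1,0,0,0,0],[0,0,-0.14,0,0,0,0],[0,0,-0.15,0,0,0,0],[0,0,-0.15,0,0,0,0]]'
```

```text
time: 3.68
eef_pos: [0.5367, 0.2447, 0.049]
tcp_rot: [-0.064, 0.998, -0.0, -0.002]
contact_force: [0.3, 0.6, 0.2]
opening: 0.177
finger_force: 58.4
time: 4.8
eef_pos: [0.537, 0.2447, 0.1988]
tcp_rot: [-0.064, 0.998, -0.0, -0.001]
contact_force: [-0.2, -0.2, -1.7]
opening: 0.176
finger_force: 58.5
```

Run:
```python
from h import *
d=pickle.load(open("cam0.pkl","rb"));T=d["top"]
c=[plane(T,374+a/6.667-.5,225+b/6.667-.5,.012) for a,b in ((95,80),(262,65),(298,345),(125,360))]
print(np.round(c,3),[np.linalg.norm(c[i]-c[i-1]).round(3) for i in range(4)])
u=(c[2]+c[3]-c[0]-c[1]);u/=np.linalg.norm(u);print(u,np.arctan2(u[1],u[0]))
o=(c[0]+c[1])/2+.03*u;print("origin",o)
go([.52,-.2,.26],pose(u,[0,0,-1]))
```

```text
[[ 0.486 -0.252  0.012]
 [ 0.497 -0.341  0.012]
 [ 0.352 -0.358  0.012]
 [ 0.342 -0.268  0.012]] [np.float64(0.146), np.float64(0.089), np.float64(0.146), np.float64(0.091)]
[-0.9935616  -0.11329322  0.        ] -3.028055666524252
origin [ 0.46169621 -0.29990975  0.012     ]
t 4.8 move [ 0.0734 -0.4389 -0.0611] rot [ 0.0001 -0.0029  0.0137] rows>= 8.0
```

```bash
python3 inch.py '[[0.01,-0.04,-0.03,0,0,0,0],[0.02,-0.1,-0.06,0,0,0,0],[0.03,-0.16,-0.06,0,0,0.014,0],[0.04,-0.22,-0.06,0,0,0.014,0],[0.05,-0.28,-0.06,0,0,0.014,0],[0.06,-0.34,-0.06,0,0,0.014,0],[0.073,-0.4,-0.06,0,0,0.014,0],[0.073,-0.44,-0.06,0,0,0.014,0],[0.073,-0.44,-0.06,0,0,0.014,0],[0.073,-0.44,-0.06,0,0,0.014,0]]'
python3 - <<'E'
from h import *
from plant import ctrl
W=ctrl.read_camera("wrist");pickle.dump(W,open("cam3.pkl","wb"))
cv2.imwrite("pics/w3.png",W["pixels"][:,:,::-1]); print(proj(W,[.463,-.3,.12]))
E
```

```text
time: 6.05
eef_pos: [0.5198, -0.2002, 0.2563]
tcp_rot: [-0.056, 0.998, 0.001, -0.004]
contact_force: [0.0, -0.1, -2.7]
opening: 0.178
finger_force: 59.0
[202.65443864 103.56837246]
```

View pics/w3.png

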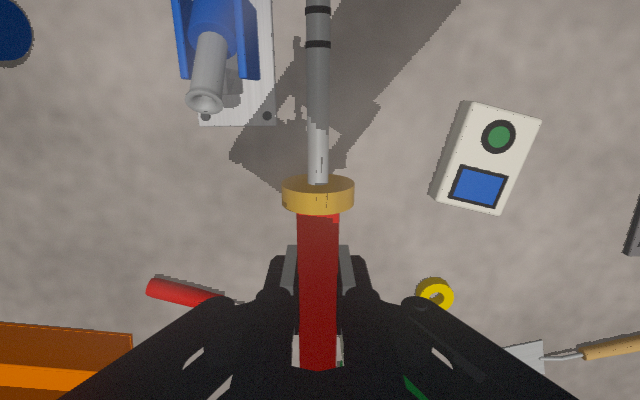

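The mouth ellipse is at about (204,102), the tube runs up to (212,40), and the lens is at (498,136). The rod is centred at u≈318 in hand.

```bash
python3 inch.py '[[0.01,-0.05,0,0,0,0,0],[0.03,-0.1,0,0,0,0,0],[0.05,-0.15,0,0,0,0,0],[0.05,-0.19,0,0,0,0,0],[0.05,-0.2,0,0,0,0,0],[0.05,-0.2,0,0,0,0,0]]'
python3 - <<'E'
from h import *
from plant import ctrl
W=ctrl.read_camera("wrist");pickle.dump(W,open("cam4.pkl","wb"))
u,v=map(int,proj(W,[.463,-.3,.12])); print(u,v)
W3=pickle.load(open("cam3.pkl","rb"))
z=lambda I,x,y:cv2.resize(I[max(y-35,0):max(y-35,0)+70,x-35:x+35,::-1],(400,400),interpolation=cv2.INTER_CUBIC)
cv2.imwrite("pics/m34.png",np.hstack([z(W3["pixels"],204,98),z(W["pixels"],u,v)]))
print("crop origins",(169,63),(u-35,max(v-35,0)))
E
```

```text
time: 6.85
eef_pos: [0.4938, -0.4043, 0.2581]
tcp_rot: [-0.057, 0.998, 0.001, -0.002]
contact_force: [-0.1, -0.9, -1.4]
opening: 0.175
finger_force: 59.3
440 161
crop origins (169, 63) (405, 126)
```

View pics/m34.png

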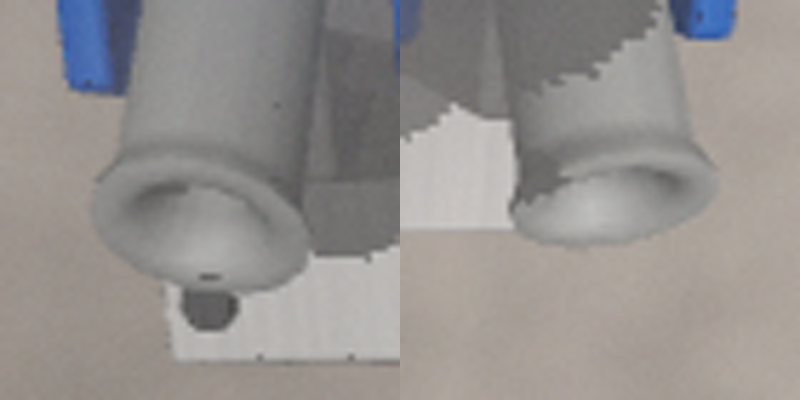

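The crops show the mouth's outer ellipse: centre in view 3 at about (203.6,101.4), in view 4 at about (442,159).

Run:
```python
from h import *
W3=pickle.load(open("cam3.pkl","rb"));W4=pickle.load(open("cam4.pkl","rb"))
print("mouth",tri([(W3,203.6,101.4),(W4,442.,159.)]))
for n,W,(a,b),rows in (("3",W3,(150,292),range(4,130,9)),("4",W4,(330,560),range(4,190,12))):
    for v in rows:
        g=W["pixels"][v,a:b].astype(int); gr=g.mean(1); sat=g.max(1)-g.min(1)
        k=np.flatnonzero((sat<14)&(gr>165))+a
        bl=np.flatnonzero((g[:,2]-g[:,0]>60))+a
        print(n,v,"plate",(k.min(),k.max()) if len(k) else None,"blue",(bl.min(),bl.max()) if len(bl) else None)
for W in (W3,W4):
    for b in blobs(W,(45,60,20),(90,255,255),None,150): print("lens",b[0],b[1],plane(W,*b[1],.028))
cv2.imwrite("pics/fx.png",np.hstack([cv2.resize(W3["pixels"][0:140,150:290,::-1],(400,400)),cv2.resize(W4["pixels"][0:190,350:540,::-1],(400,400))]))
```

```text
mouth (array([ 0.46087521, -0.29923672,  0.11986955]), [np.float64(0.0003413918108648425), np.float64(0.000341391810864823)])
3 4 plate (np.int64(253), np.int64(269)) blue (np.int64(171), np.int64(241))
3 13 plate (np.int64(257), np.int64(269)) blue (np.int64(173), np.int64(242))
3 22 plate (np.int64(258), np.int64(270)) blue (np.int64(174), np.int64(242))
3 31 plate (np.int64(258), np.int64(270)) blue (np.int64(175), np.int64(243))
3 40 plate (np.int64(259), np.int64(271)) blue (np.int64(176), np.int64(244))
3 49 plate (np.int64(259), np.int64(271)) blue (np.int64(177), np.int64(245))
3 58 plate (np.int64(260), np.int64(272)) blue (np.int64(178), np.int64(245))
3 67 plate (np.int64(260), np.int64(272)) blue (np.int64(180), np.int64(246))
3 76 plate (np.int64(261), np.int64(273)) blue (np.int64(181), np.int64(246))
3 85 plate (np.int64(243), np.int64(273)) blue None
3 94 plate (np.int64(240), np.int64(267)) blue None
3 103 plate (np.int64(241), np.int64(261)) blue None
3 112 plate (np.int64(220), np.int64(255)) blue None
3 121 plate (np.int64(199), np.int64(248)) blue None
4 4 plate None blue None
4 16 plate None blue None
4 28 plate None blue None
4 40 plate None blue None
4 52 plate None blue (np.int64(430), np.int64(446))
4 64 plate None blue (np.int64(422), np.int64(470))
4 76 plate None blue (np.int64(407), np.int64(447))
4 88 plate None blue (np.int64(406), np.int64(409))
4 100 plate None blue None
4 112 plate None blue (np.int64(460), np.int64(464))
4 124 plate None blue (np.int64(456), np.int64(463))
4 136 plate None blue None
4 148 plate (np.int64(382), np.int64(423)) blue None
4 160 plate (np.int64(371), np.int64(443)) blue None
4 172 plate None blue None
4 184 plate None blue None
lens 382 [498.5 136.6] [ 0.46890653 -0.00128478  0.028     ]
lens 234 [413.2 388.7] [ 0.83957972 -0.0219062   0.028     ]
lens 182 [586.6 396.3] [0.80218159 0.03463946 0.028     ]
```

View pics/fx.png

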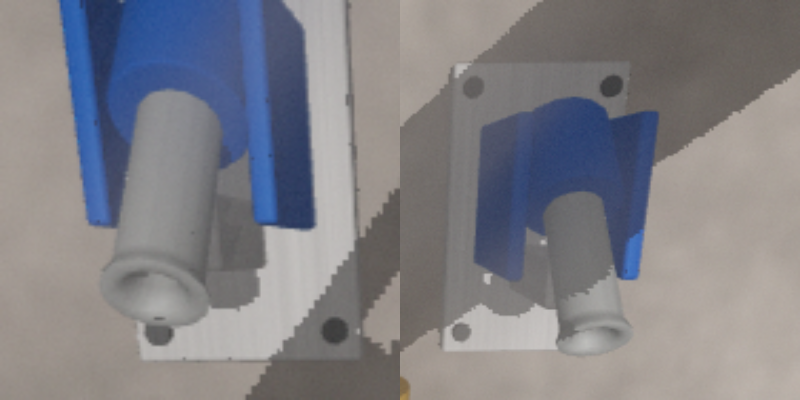

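Run:
```python
from h import *
W3=pickle.load(open("cam3.pkl","rb"));W4=pickle.load(open("cam4.pkl","rb"))
def yaw(W,a,b,z,n):
    p,q=plane(W,*a,z),plane(W,*b,z);d=p-q;print(n,p.round(4),q.round(4),"len",np.linalg.norm(d).round(4),"yaw off pi",np.arctan2(-d[1],-d[0]).round(4))
yaw(W3,(269.5,4),(273.5,85),.012,"plate R w3")
yaw(W3,(171,4),(181,76),.087,"cheek w3"); yaw(W3,(241.3,4),(246.5,76),.087,"cheekR w3")
f=lambda x,y:(350+(x-400)*.475-.26,y*.475-.26)
yaw(W4,f(455,64),f(442,350),.012,"plateL w4")
yaw(W4,f(630,62),f(455,64),.012,"plate far edge")
g=lambda x,y:(150+x*.35-.3,y*.35-.3)
yaw(W3,g(360,359),g(140,359),.012,"plate near edge")
m=np.array([.4609,-.2992,.1199])
for y in (.113,.12,.126,.13,.14):
    c,s=np.cos(np.radians(40)),np.sin(np.radians(40));a=np.array([-c*np.cos(y),-c*np.sin(y),-s])
    print(y,[proj(W,m+a*.05).round(1) for W in (W3,W4)])
```

```text
plate R w3 [ 0.364  -0.2669  0.012 ] [ 0.4429 -0.257   0.012 ] len 0.0796 yaw off pi 0.1246
cheek w3 [ 0.3881 -0.3374  0.087 ] [ 0.4441 -0.3299  0.087 ] len 0.0566 yaw off pi 0.1335
cheekR w3 [ 0.3814 -0.2792  0.087 ] [ 0.4375 -0.2722  0.087 ] len 0.0566 yaw off pi 0.124
plateL w4 [ 0.3501 -0.3575  0.012 ] [ 0.4967 -0.3399  0.012 ] len 0.1477 yaw off pi 0.1199
plate far edge [ 0.339  -0.2699  0.012 ] [ 0.3501 -0.3575  0.012 ] len 0.0883 yaw off pi -1.4453
plate near edge [ 0.4866 -0.2513  0.012 ] [ 0.4966 -0.3393  0.012 ] len 0.0886 yaw off pi -1.4575
0.113 [array([211. ,  53.8]), array([434.4, 111.2])]
0.12 [array([210.7,  53.8]), array([434.1, 111.2])]
0.126 [array([210.4,  53.8]), array([433.8, 111.2])]
0.13 [array([210.2,  53.8]), array([433.6, 111.2])]
0.14 [array([209.8,  53.8]), array([433.2, 111.2])]
```

```bash
cat >> h.py <<'E'
G0=np.array([-.0068,0,-.021])  # gauge origin in tool frame (axes parallel)
def gpt(W_s,x): # world point of gauge x from state
    return W_s["eef_pos"]+R.from_quat(W_s["tcp_rot"]).apply(G0+[x,0,0])
psi=.122;c4,s4=np.cos(np.radians(40)),np.sin(np.radians(40))
A=np.array([-c4*np.cos(psi),-c4*np.sin(psi),-s4]);Z=np.array([s4*np.cos(psi),s4*np.sin(psi),-c4])
M=np.array([.4611,-.2992,.1199])
RI=pose(A,Z)
def tcp_for(tipdepth): # tip at depth along bore
    return M+A*(tipdepth-.143)-RI.apply(G0)
E
python3 - <<'E'
from h import *
from plant import ctrl
s=ctrl.get_state();W=pickle.load(open("cam4.pkl","rb"))
for x in (0,40,60,80,100,110):
    u,v=proj(W,gpt(s,x/1000)); u2,v2=proj(W,gpt(s,x/1000)+[0,0,.008]); print(x,(u.round(1),v.round(1)),"top face v",v2.round(1))
for v in (5,20,40,60,80,100,120,140,160,240,280,320):
    g=W["pixels"][v,280:360].astype(int);gr=g.mean(1);e=np.abs(np.diff(gr));k=np.flatnonzero(e>12)+280.5;print(v,k[:3],k[-3:])
d={n:ctrl.read_camera(n) for n in("scene","top")}
pickle.dump(d,open("cam5.pkl","wb"))
for n in d:
    t=proj(d[n],gpt(s,.143));r=proj(d[n],gpt(s,-.045));print(n,"pred tip",t,"rear",r)
    u,v=map(int,(t+r)/2);cv2.imwrite(f"pics/h_{n}.png",cv2.resize(d[n]["pixels"][v-40:v+40,u-40:u+40,::-1],(400,400),interpolation=cv2.INTER_CUBIC));print("org",u-40,v-40)
cv2.imwrite("pics/h.png",np.hstack([cv2.imread("pics/h_scene.png"),cv2.imread("pics/h_top.png")]))
go([.6,-.28,.31],R.from_quat(s["tcp_rot"]))
go(tcp_for(-.05),RI)
print(tcp_for(-.05),tcp_for(.09))
E
```

```text
0 (np.float64(318.0), np.float64(299.6)) top face v 311.5
40 (np.float64(318.1), np.float64(213.5)) top face v 221.3
60 (np.float64(318.2), np.float64(163.8)) top face v 168.9
80 (np.float64(318.2), np.float64(108.8)) top face v 110.4
100 (np.float64(318.3), np.float64(47.6)) top face v 44.7
110 (np.float64(318.3), np.float64(14.3)) top face v 8.8
5 [305.5 306.5 310.5] [323.5 324.5 330.5]
20 [305.5 306.5 329.5] [305.5 306.5 329.5]
40 [293.5 299.5 300.5] [324.5 327.5 329.5]
60 [293.5 299.5 300.5] [332.5 342.5 349.5]
80 [293.5 299.5 300.5] [307.5 320.5 321.5]
100 [280.5] [280.5]
120 [] []
140 [328.5 337.5] [328.5 337.5]
160 [307.5 320.5 323.5] [327.5 328.5 358.5]
240 [296.5 337.5 338.5] [296.5 337.5 338.5]
280 [280.5 293.5 298.5] [340.5 341.5 354.5]
320 [321.5 335.5] [321.5 335.5]
scene pred tip [284.61682905  92.0259164 ] rear [251.08279179 111.55944553]
org 227 61
top pred tip [464.50105585 276.80803697] rear [454.96137874 210.60332639]
org 419 203
t 7.0 move [-0.1193  0.1106 -0.0517] rot [-0.0008  0.0003  0.0005] rows>= 3.0
t 7.0 move [-0.1356  0.1085  0.0347] rot [-0.0016 -0.7023 -0.0067] rows>= 4.0
[ 0.61607549 -0.28019862  0.22350012] [ 0.50962641 -0.29325023  0.13350985]
```

View pics/h.png

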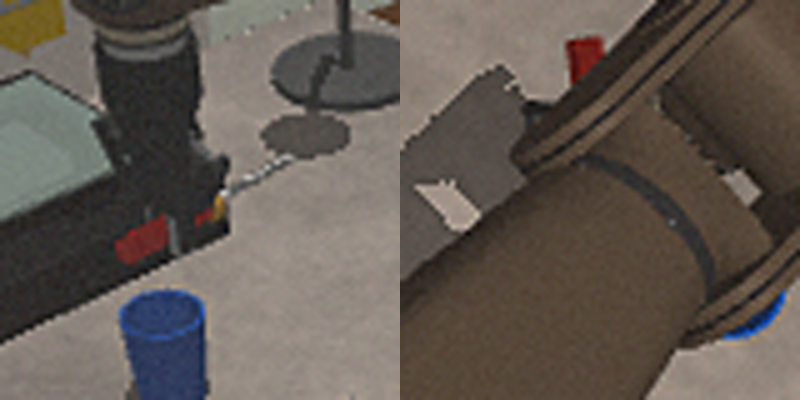

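The held gauge in the scene crop shows its rear at (250.6,110.6) and its tip at (285,92.4). Both agree with the level-in-hand model within 1 px.

```bash
python3 inch.py '[[-0.03,0.03,-0.02,0,0,0,0],[-0.07,0.065,-0.04,0,0,0,0],[-0.11,0.1,-0.04,0,-0.1,0,0],[-0.136,0.108,-0.03,0,-0.25,0,0],[-0.136,0.108,-0.01,0,-0.4,0,0],[-0.136,0.108,0.015,0,-0.55,-0.003,0],[-0.136,0.108,0.035,0,-0.7,-0.007,0],[-0.136,0.108,0.035,0,-0.702,-0.007,0],[-0.136,0.108,0.035,0,-0.702,-0.007,0],[-0.136,0.108,0.035,0,-0.702,-0.007,0]]'
python3 - <<'E'
from h import *
from plant import ctrl
s=ctrl.get_state();print(s["qpos"].round(3),gpt(s,.143),M-A*.05)
for t in (-.05,-.01): go(tcp_for(t),RI)
E
```

```text
time: 8.25
eef_pos: [0.6244, -0.2766, 0.2352]
tcp_rot: [-0.05, 0.942, 0.016, 0.332]
contact_force: [0.3, -0.0, -1.8]
opening: 0.175
finger_force: 59.4
[-0.741  0.066  1.926  0.714  0.796 -2.839] [ 0.50585688 -0.28933491  0.16610635] [ 0.49911753 -0.29453871  0.15203938]
t 8.25 move [ 0.0141 -0.0027  0.0037] rot [-0.0134 -0.0202 -0.011 ] rows>= 1.0
t 8.25 move [ 0.0541 -0.0031  0.0045] rot [-0.0134 -0.0202 -0.011 ] rows>= 1.0
```

Joint 6 sits at its limit. The rod is round, so I'll roll the hand about the rod axis to free the wrist.

```bash
cat >> h.py <<'E'
RI=RI*R.from_rotvec([.45,0,0])
E
python3 -c "
from h import *
go(tcp_for(-.06),RI)"
```

```text
t 8.25 move [ 0.004  -0.0117  0.0015] rot [ 0.4366 -0.0223 -0.0062] rows>= 3.0
```

```bash
python3 inch.py '[[0.001,-0.003,0,0.15,0,0,0],[0.003,-0.008,0,0.3,-0.01,0,0],[0.004,-0.012,0.001,0.437,-0.022,-0.006,0],[0.004,-0.012,0.001,0.437,-0.022,-0.006,0],[0.004,-0.012,0.001,0.437,-0.022,-0.006,0]]'
python3 - <<'E'
from h import *
from plant import ctrl
s=ctrl.get_state();print(s["qpos"].round(3),gpt(s,.143),M-A*.06)
for t in (-.06,-.01,.02): go(tcp_for(t),RI)
E
```

```text
time: 8.88
eef_pos: [0.6226, -0.2885, 0.2304]
tcp_rot: [0.022, 0.92, -0.187, 0.345]
contact_force: [0.3, 0.1, -1.8]
opening: 0.175
finger_force: 59.5
[-0.603 -0.006  2.052  0.203  0.297 -2.296] [ 0.50570423 -0.29313449  0.15750313] [ 0.50672104 -0.29360645  0.15846726]
t 8.875 move [-0.0014 -0.0002 -0.0003] rot [ 0.0024 -0.003  -0.0031] rows>= 1.0
t 8.875 move [ 0.0486 -0.0004 -0.0001] rot [ 0.0024 -0.003  -0.0031] rows>= 1.0
t 8.875 move [ 0.0786 -0.0005 -0.    ] rot [ 0.0024 -0.003  -0.0031] rows>= 2.0
```

```bash
cat > kin.py <<'E'
from h import *
from scipy.optimize import least_squares
e=lambda a,t:R.from_rotvec(np.array(a,float)*t)
def fk(q,p):
    h,r0,L1,L2,off,d=p
    b=e([0,0,1],q[0]);s=np.array([r0,0,h])
    u=e([0,1,0],q[1]);f=u*e([0,1,0],q[2])
    w=s+u.apply([0,0,L1])+f.apply([off,0,L2])
    r=b*f*e([0,0,1],q[3])*e([0,1,0],q[4])*e([0,0,1],q[5]+C6)
    return b.apply(w)+r.apply([0,0,d]),r
C6=-np.pi/2*-1
D=[([1.18802,.28697,1.57782,0,1.27859,-.15],[.15549,.65634,.23027],[.11612,.99323,-.00086,-.00023]),
([-.741,.066,1.926,.714,.796,-2.839],[.6244,-.2766,.2352],[-.05,.942,.016,.332]),
([-.603,-.006,2.052,.203,.297,-2.296],[.6226,-.2885,.2304],[.022,.92,-.187,.345])]
def fit():
    f=lambda p:np.concatenate([fk(q,p)[0]-x for q,x,_ in D]+[(p-[.3,0,.45,.45,0,.25])*1e-3])
    return least_squares(f,[.3,0,.45,.45,0,.25]).x
def ik(x,rot,p,q0):
    lo=np.array([-2.77,-.9,.21,-1.53,.24,-2.84]);hi=np.array([2.77,2.22,2.48,4.67,2.81,2.84])
    g=lambda q:np.concatenate([fk(q,p)[0]-x,.3*(rot.inv()*fk(q,p)[1]).as_rotvec()])
    s=least_squares(g,np.clip(q0,lo+.01,hi-.01),bounds=(lo,hi));return s.x,np.linalg.norm(s.fun)
E
python3 - <<'E'
from kin import *
p=fit();print(p.round(4))
for q,x,o in D: P,r=fk(q,p);print((P-x).round(4),(r.inv()*R.from_quat(o)).as_rotvec().round(3))
base=pose(A,Z)
for ph in (0,.1,.2,.3,.45,.7,.9):
    rot=base*R.from_rotvec([ph,0,0]);q=np.array(D[1][0]) if ph<.5 else np.array([-.6,0,2,-.8,.5,-1.3])
    o=[]
    for dep in (-.05,0,.045,.09):
        x=M+A*(dep-.143)-rot.apply(G0);q,er=ik(x,rot,p,q);o.append((q.round(2).tolist(),round(er,4)))
    print(ph,*o,sep="\n  ")
E
```

```text
[ 2.6399 -0.286  -0.056   1.4718  1.5074  0.4848]
[ 0.0944 -0.0357  0.002 ] [-0. -0. -0.]
[ 0.0006  0.0122 -0.0061] [-0.     0.     0.001]
[-0.0446 -0.0747  0.0041] [-0.    -0.     0.001]
0
  ([-0.76, -0.03, 2.02, 0.7, 0.81, -2.84], np.float64(0.0128))
  ([-0.79, -0.26, 2.28, 0.67, 0.8, -2.84], np.float64(0.0276))
  ([-0.82, -0.28, 2.31, 0.63, 0.8, -2.84], np.float64(0.0436))
  ([-0.85, -0.29, 2.32, 0.59, 0.8, -2.84], np.float64(0.0608))
0.1
  ([-0.73, -0.01, 2.02, 0.71, 0.69, -2.84], np.float64(0.0012))
  ([-0.76, -0.29, 2.32, 0.67, 0.68, -2.84], np.float64(0.0174))
  ([-0.79, -0.29, 2.33, 0.64, 0.69, -2.84], np.float64(0.0344))
  ([-0.82, -0.28, 2.33, 0.6, 0.7, -2.84], np.float64(0.0524))
0.2
  ([-0.64, 0.16, 1.86, 0.61, 0.54, -2.7], np.float64(0.0))
  ([-0.7, -0.3, 2.34, 0.63, 0.55, -2.76], np.float64(0.0133))
  ([-0.74, -0.29, 2.34, 0.61, 0.58, -2.79], np.float64(0.0305))
  ([-0.79, -0.28, 2.34, 0.59, 0.6, -2.81], np.float64(0.0484))
0.3
  ([-0.54, 0.12, 1.91, 0.38, 0.4, -2.42], np.float64(0.0))
  ([-0.6, -0.29, 2.34, 0.44, 0.41, -2.52], np.float64(0.014))
  ([-0.65, -0.28, 2.34,
[... 189 characters left out ...]
, 2.34, -0.22, 0.32, -1.77], np.float64(0.0228))
  ([-0.48, -0.27, 2.34, -0.08, 0.33, -1.94], np.float64(0.0389))
  ([-0.55, -0.26, 2.34, 0.04, 0.35, -2.11], np.float64(0.0558))
0.7
  ([-0.11, -0.3, 2.34, -0.99, 0.58, -0.84], np.float64(0.0389))
  ([-0.17, -0.28, 2.34, -0.93, 0.54, -0.92], np.float64(0.0537))
  ([-0.22, -0.27, 2.34, -0.86, 0.5, -1.01], np.float64(0.0678))
  ([-0.29, -0.25, 2.34, -0.78, 0.46, -1.12], np.float64(0.0827))
0.9
  ([0.01, -0.3, 2.34, -1.08, 0.78, -0.69], np.float64(0.0735))
  ([-0.03, -0.29, 2.34, -1.05, 0.74, -0.72], np.float64(0.0869))
  ([-0.07, -0.27, 2.34, -1.02, 0.7, -0.76], np.float64(0.0997))
  ([-0.12, -0.26, 2.34, -0.99, 0.65, -0.81], np.float64(0.1132))
```

```bash
cat > kin2.py <<'E'
from kin import *
import kin
P0=np.array([.36,0,.38,0,.38,.08,.08,.25])
def fk(q,p):
    h,L1o,L1,off,L2,a5,_,d=p
    b=e([0,0,1],q[0]);u=e([0,1,0],q[1]);f=u*e([0,1,0],q[2])
    w=np.array([0,0,h])+u.apply([L1o,0,L1])+f.apply([off,0,L2])
    r5=b*f*e([0,0,1],q[3])*e([0,1,0],q[4]);r=r5*e([0,0,1],q[5]+np.pi/2)
    return b.apply(w)+r5.apply([a5,0,d]),r
kin.fk=fk
def fit():
    f=lambda p:np.concatenate([fk(q,p)[0]-x for q,x,_ in D]+[(p-P0)*1e-4])
    return least_squares(f,P0).x
E
cat > run.py <<'E'
from kin2 import *
p=fit();print(p.round(4))
for q,x,o in D: P,r=fk(q,p);print((P-x).round(4))
base=pose(A,Z)
def chk(base,phs,q00):
  for ph in phs:
    rot=base*R.from_rotvec([ph,0,0]);q=np.array(q00)
    for dep in (-.05,0,.045,.09):
        x=M+A*(dep-.143)-rot.apply(G0);q,er=ik(x,rot,p,q);print(ph,dep,q.round(2).tolist(),round(er,4))
chk(base,(.1,.2,.3,.4),D[1][0])
print("half turn");G0[0]*=-1
q=D[1][0].copy();q[5]+=np.pi;G0=np.array([.0068,0,-.021])
base=base*R.from_rotvec([0,0,np.pi])
for ph in (0,-.15,.15):
    rot=base*R.from_rotvec([ph,0,0]);qq=np.array(q)
    for dep in (-.05,.09):
        x=M+A*(dep-.143)-rot.apply(G0);qq,er=ik(x,rot,p,qq);print(ph,dep,qq.round(2).tolist(),round(er,4))
E
python3 run.py
```

```text
[ 8.8831  0.8272 -2.584   5.2019  2.4486  0.2359  0.08    0.258 ]
[ 0.0917 -0.0425 -0.0054]
[ 0.0212 -0.0039  0.0209]
[-0.042  -0.0375 -0.0155]
0.1 -0.05 [-0.76, 0.1, 1.89, 0.69, 0.73, -2.84] 0.0037
0.1 0 [-0.81, 0.26, 1.66, 0.68, 0.8, -2.84] 0.0001
0.1 0.045 [-0.82, 0.25, 1.68, 0.62, 0.79, -2.81] 0.0209
0.1 0.09 [-0.82, 0.25, 1.68, 0.55, 0.77, -2.76] 0.0422
0.2 -0.05 [-0.75, 0.07, 1.93, 0.67, 0.61, -2.82] 0.0
0.2 0 [-0.8, 0.14, 1.84, 0.66, 0.66, -2.84] 0.0025
0.2 0.045 [-0.83, 0.25, 1.67, 0.62, 0.71, -2.81] 0.0069
0.2 0.09 [-0.82, 0.25, 1.67, 0.54, 0.69, -2.75] 0.0276
0.3 -0.05 [-0.7, 0.03, 1.99, 0.58, 0.47, -2.72] 0.0
0.3 0 [-0.77, 0.1, 1.9, 0.62, 0.53, -2.8] 0.0
0.3 0.045 [-0.83, 0.18, 1.78, 0.63, 0.59, -2.84] 0.0
0.3 0.09 [-0.82, 0.26, 1.67, 0.53, 0.61, -2.74] 0.0136
0.4 -0.05 [-0.52, -0.02, 2.07, 0.18, 0.31, -2.22] 0.0039
0.4 0 [-0.38, 0.02, 2.02, -0.2, 0.32, -1.76] 0.001
0.4 0.045 [-0.38, 0.06, 1.96, -0.23, 0.34, -1.73] 0.0068
0.4 0.09 [-0.4, 0.11, 1.9, -0.25, 0.35, -1.72] 0.0131
half turn
0 -0.05 [-0.78, 0.16, 1.8, 0.73, 0.85, 0.27] 0.0
0 0.09 [-0.82, 0.25, 1.68, 0.55, 0.84, 0.36] 0.0575
-0.15 -0.05 [-0.76, 0.09, 1.91, 0.69, 0.67, 0.29] 0.0
-0.15 0.09 [-0.82, 0.25, 1.68, 0.54, 0.73, 0.38] 0.0348
0.15 -0.05 [-0.76, 0.23, 1.68, 0.72, 1.0, 0.31] 0.0148
0.15 0.09 [-0.82, 0.24, 1.68, 0.57, 0.94, 0.34] 0.0816
```

```bash
sed -i 's/w=np.array(\[0,0,h\])/w=np.array([0,p[6],h])/; s/P0=.*/P0=np.array([.3,0,.45,0,.45,0,.1,.25])/; s/(p-P0)\*1e-4/(p-P0)*np.array([1,20,1,20,1,20,1,1])*1e-3/' kin2.py; python3 run.py
```

```text
[ 0.2088 -0.0031  0.4545  0.0018  0.5659 -0.0007  0.1009  0.2496]
[ 0.  0. -0.]
[-0.  0.  0.]
[ 0.  0. -0.]
0.1 -0.05 [-0.73, 0.04, 1.98, 0.71, 0.68, -2.84] 0.0039
0.1 0 [-0.76, 0.01, 2.05, 0.68, 0.66, -2.84] 0.0202
0.1 0.045 [-0.79, -0.02, 2.12, 0.66, 0.64, -2.84] 0.0351
0.1 0.09 [-0.82, -0.04, 2.18, 0.63, 0.62, -2.84] 0.0502
0.2 -0.05 [-0.7, 0.02, 2.01, 0.67, 0.56, -2.8] 0.0
0.2 0 [-0.74, -0.02, 2.1, 0.68, 0.54, -2.84] 0.0113
0.2 0.045 [-0.77, -0.04, 2.16, 0.66, 0.52, -2.84] 0.026
0.2 0.09 [-0.8, -0.06, 2.22, 0.63, 0.5, -2.84] 0.0409
0.3 -0.05 [-0.67, -0.0, 2.04, 0.56, 0.44, -2.68] 0.0
0.3 0 [-0.72, -0.03, 2.13, 0.68, 0.42, -2.84] 0.0023
0.3 0.045 [-0.75, -0.06, 2.2, 0.66, 0.4, -2.84] 0.0168
0.3 0.09 [-0.78, -0.08, 2.26, 0.63, 0.38, -2.84] 0.0316
0.4 -0.05 [-0.63, -0.01, 2.06, 0.38, 0.33, -2.49] 0.0
0.4 0 [-0.69, -0.04, 2.16, 0.58, 0.3, -2.72] 0.0
0.4 0.045 [-0.73, -0.07, 2.23, 0.66, 0.28, -2.84] 0.0077
0.4 0.09 [-0.76, -0.09, 2.29, 0.64, 0.26, -2.84] 0.0224
half turn
0 -0.05 [-0.77, 0.07, 1.95, 0.77, 0.8, 0.22] 0.0
0 0.09 [-0.94, 0.02, 2.19, 0.92, 0.79, -0.12] 0.0
-0.15 -0.05 [-0.72, 0.03, 2.0, 0.7, 0.62, 0.3] 0.0
-0.15 0.09 [-0.9, -0.03, 2.25, 0.95, 0.61, -0.12] 0.0
0.15 -0.05 [-0.8, 0.12, 1.9, 0.81, 0.97, 0.17] 0.0
0.15 0.09 [-0.98, 0.08, 2.13, 0.89, 0.95, -0.13] 0.0
```

```bash
cat > run2.py <<'E'
from kin2 import *
p=fit()
base=pose(A,Z)
for ph in (.6,.8,1.0,1.2):
    rot=base*R.from_rotvec([ph,0,0]);q=np.array([-.5,0,2,-.8,.5,-1.3])
    for dep in (-.05,.0,.045,.09):
        x=M+A*(dep-.143)-rot.apply(G0);q,er=ik(x,rot,p,q);print(ph,dep,q.round(2).tolist(),round(er,4))
E
python3 run2.py
```

```text
0.6 -0.05 [-0.54, -0.01, 2.08, -0.56, 0.24, -1.52] 0.0065
0.6 0.0 [-0.58, -0.04, 2.15, -0.57, 0.24, -1.53] 0.0221
0.6 0.045 [-0.61, -0.07, 2.21, -0.54, 0.24, -1.58] 0.0365
0.6 0.09 [-0.79, -0.13, 2.31, 0.62, 0.24, -2.84] 0.0464
0.8 -0.05 [-0.47, 0.03, 2.1, -1.45, 0.35, -0.61] 0.0
0.8 0.0 [-0.52, -0.01, 2.19, -1.53, 0.31, -0.54] 0.0083
0.8 0.045 [-0.57, -0.04, 2.26, -1.53, 0.27, -0.55] 0.021
0.8 0.09 [-0.61, -0.08, 2.32, -1.53, 0.24, -0.57] 0.034
1.0 -0.05 [-0.39, 0.08, 2.06, -1.53, 0.59, -0.48] 0.0201
1.0 0.0 [-0.43, 0.04, 2.14, -1.53, 0.56, -0.48] 0.0344
1.0 0.045 [-0.47, 0.01, 2.21, -1.53, 0.53, -0.48] 0.0476
1.0 0.09 [-0.51, -0.03, 2.28, -1.53, 0.49, -0.49] 0.0612
1.2 -0.05 [-0.32, 0.16, 1.99, -1.53, 0.84, -0.42] 0.0433
1.2 0.0 [-0.35, 0.13, 2.07, -1.53, 0.82, -0.4] 0.0569
1.2 0.045 [-0.37, 0.1, 2.14, -1.53, 0.8, -0.38] 0.0697
1.2 0.09 [-0.4, 0.07, 2.21, -1.53, 0.78, -0.37] 0.0832
```

Fitted kinematics (exact on all states) show the bore is unreachable with this hand orientation, but comfortable with the half-turn grasp. I'll put the gauge back on its rest and regrasp it turned.

Run:
```python
from h import *
go([.537,.2447,.21],R.from_quat([-.064,.998,0,-.0015]))
```

```text
t 8.875 move [ 0.0307  0.4876 -0.231 ] rot [-0.4299  0.6857 -0.1661] rows>= 9.0
```

```bash
python3 inch.py '[[0.003,0.04,-0.02,-0.04,0.07,-0.02,0],[0.006,0.1,-0.05,-0.1,0.16,-0.04,0],[0.01,0.16,-0.077,-0.17,0.27,-0.065,0],[0.014,0.22,-0.105,-0.24,0.38,-0.09,0],[0.018,0.28,-0.133,-0.3,0.48,-0.116,0],[0.021,0.34,-0.161,-0.36,0.57,-0.14,0],[0.025,0.4,-0.19,-0.43,0.686,-0.166,0],[0.028,0.45,-0.215,-0.43,0.686,-0.166,0],[0.031,0.488,-0.231,-0.43,0.686,-0.166,0],[0.031,0.488,-0.231,-0.43,0.686,-0.166,0]]'; python3 inch.py '[[0,0,0,0,0,0,0],[0,0,0,0,0,0,0]]';python3 - <<'E'
from h import *
go([.5368,.2447,.0495],R.from_quat([-.064,.998,0,-.0015]))
E
```

```text
time: 10.12
eef_pos: [0.5367, 0.249, 0.2089]
tcp_rot: [-0.066, 0.998, 0.002, -0.002]
contact_force: [0.9, -1.0, -2.1]
opening: 0.174
finger_force: 59.6
time: 10.38
eef_pos: [0.5377, 0.2441, 0.2088]
tcp_rot: [-0.062, 0.998, 0.0, -0.002]
contact_force: [-0.5, -0.4, -2.7]
opening: 0.176
finger_force: 59.6
t 10.375 move [0.0003 0.0006 0.1593] rot [ 0.0005 -0.0002 -0.0032] rows>= 3.0
```

```bash
python3 inch.py '[[0,0.0005,0.03,0,0,-0.003,0],[0,0.0005,0.08,0,0,-0.003,0],[0,0.0005,0.12,0,0,-0.003,0],[0,0.0005,0.145,0,0,-0.003,0],[0,0.0005,0.155,0,0,-0.003,0],[0,0.0005,0.159,0,0,-0.003,0],[0,0.0005,0.159,0,0,-0.003,0],[0,0.0005,0.159,0,0,-0.003,0.5],[0,0.0005,0.159,0,0,-0.003,1],[0,0.0005,0.159,0,0,-0.003,1]]'
```

```text
time: 11.62
eef_pos: [0.5365, 0.2459, 0.05]
tcp_rot: [-0.065, 0.998, -0.0, -0.001]
contact_force: [1.0, 0.9, -0.0]
opening: 0.806
finger_force: 0.0
```

```bash
python3 inch.py '[[0,0,0,0,0,0,1],[0,0,0,0,0,0,1],[0,0,-0.02,0,0,0,1],[0,0,-0.06,0,0,0,1],[0,0,-0.1,0,0,0,1],[0,0,-0.13,0,0,0.15,1],[0,0,-0.13,0,0,0.3,1]]'
python3 - <<'E'
from h import *
from plant import ctrl
W=ctrl.read_camera("wrist")
P=hsv(W);m=((P[:,:,0]<8)|(P[:,:,0]>172))&(P[:,:,1]>100);m[:,:200]=0;m[:,440:]=0
n,l,s,ct=cv2.connectedComponentsWithStats(m.astype(np.uint8));i=1+s[1:,4].argmax();pts=np.argwhere(l==i)[:,::-1]
w=np.array([plane(W,*q,.078)[:2] for q in pts],np.float32);print(s[i],cv2.minAreaRect(w),w.mean(0),ctrl.get_state()["qpos"])
E
```

```text
time: 12.5
eef_pos: [0.539, 0.2465, 0.1852]
tcp_rot: [0.087, 0.996, 0.001, 0.002]
contact_force: [-0.2, 0.2, -0.7]
opening: 1.0
finger_force: 0.0
[ 292  143   51  106 2186] ((0.5444323420524597, 0.24750672280788422), (0.08901198208332062, 0.0171811580657959), 7.454263210296631) [0.5423623  0.24711755] [ 2.57648671e-01  1.47442498e-01  1.83112827e+00  5.37198260e-04
  1.16087219e+00 -1.13503747e+00]
```

```bash
python3 inch.py '[[0,0,0,0,0,0.18,1],[0,0,0,0,0,0.36,1],[0,0,0,0,0,0.54,1],[0,0,0,0,0,0.72,1],[0,0,0,0,0,0.9,1],[0,0,0,0,0,1.08,1],[0,0,0,0,0,1.26,1],[0,0,0,0,0,1.44,1],[0,0,0,0,0,1.62,1],[0,0,0,0,0,1.8,1]]'>/dev/null; python3 inch.py '[[0,0,0,0,0,0.18,1],[0,0,0,0,0,0.36,1],[0,0,0,0,0,0.54,1],[0,0,0,0,0,0.72,1],[0,0,0,0,0,0.9,1],[0,0,0,0,0,1.04,1],[0,0,0,0,0,1.04,1],[0,0,0,0,0,1.04,1]]'
python3 - <<'E'
from h import *
from plant import ctrl
W=ctrl.read_camera("wrist")
P=hsv(W);m=((P[:,:,0]<8)|(P[:,:,0]>172))&(P[:,:,1]>100);m[:,:200]=0;m[:,440:]=0
n,l,s,ct=cv2.connectedComponentsWithStats(m.astype(np.uint8));i=1+s[1:,4].argmax();pts=np.argwhere(l==i)[:,::-1]
w=np.array([plane(W,*q,.078)[:2] for q in pts],np.float32);print(s[i],cv2.minAreaRect(w),w.mean(0),ctrl.get_state()["qpos"])
u=np.array([-np.cos(.127),-np.sin(.127),0])
go(np.array([.5437,.2458,.05])+u*.006,pose(-u,[0,0,-1]))
E
```

```text
time: 14.8
eef_pos: [0.5366, 0.2458, 0.1796]
tcp_rot: [0.998, 0.067, -0.002, 0.0]
contact_force: [-0.3, -0.1, 0.2]
opening: 0.998
finger_force: 0.0
[ 307  121   23  118 2332] ((0.5466071367263794, 0.2468048632144928), (0.09323269128799438, 0.016059834510087967), 7.692709922790527) [0.5473407  0.24705876] [2.57575665e-01 1.51145680e-01 1.83424428e+00 5.11284042e-04
 1.15990823e+00 1.69464204e+00]
t 14.85 move [0.0016 0.0009 0.1295] rot [0.     0.0037 0.0065] rows>= 3.0
```

```bash
python3 inch.py '[[0.0015,0,0.04,0,0.004,0.006,1],[0.0015,0,0.085,0,0.004,0.006,1],[0.0015,0,0.115,0,0.004,0.006,1],[0.0015,0,0.129,0,0.004,0.006,1],[0.0015,0,0.129,0,0.004,0.006,1],[0.0015,0,0.129,0,0.004,0.006,0],[0.0015,0,0.129,0,0.004,0.006,0],[0.0015,0,0.129,0,0.004,0.006,0],[0.0015,0,0.129,0,0.004,0.006,0],[0.0015,0,0.129,0,0.004,0.006,0]]' 60; python3 inch.py '[[0,0,0,0,0,0,0],[0,0,-0.01,0,0,0,0],[0,0,-0.03,0,0,0,0],[0,0,-0.07,0,0,0,0],[0,0,-0.12,0,0,0,0],[0,0,-0.17,0,0,0,0],[0,0,-0.2,0,0,0,0],[0,0,-0.2,0,0,0,0]]'
python3 - <<'E'
from h import *
from plant import ctrl
W=ctrl.read_camera("wrist");s=ctrl.get_state();pickle.dump((W,s),open("cam6.pkl","wb"))
P=hsv(W);m=((P[:,:,0]<8)|(P[:,:,0]>172))&(P[:,:,1]>100);m[:,:200]=0;m[:,440:]=0
ks=[np.flatnonzero(m[v]) for v in range(400)];rows=[v for v in range(400) if len(ks[v])>8];print("rows",rows[0],rows[-1])
R0=R.from_quat(s["tcp_rot"])
f=lambda x,z:proj(W,s["eef_pos"]+R0.apply([x,0,z]))
for z in (-.019,-.021,-.023): print(z,"rear top edge px if G0x=+.0065",f(.0065+.045,z-.008),"+3mm",f(.0095+.045,z-.008),"bottom",f(.0065+.045,z+.008))
for v in rows[::12]: print(v,ks[v].min(),ks[v].max())
cv2.imwrite("pics/w6.png",W["pixels"][:,:,::-1])
E
```

```text
time: 16.1
eef_pos: [0.538, 0.2461, 0.051]
tcp_rot: [0.998, 0.063, 0.001, -0.0]
contact_force: [-0.5, -0.9, 2.7]
opening: 0.177
finger_force: 59.0
time: 17.1
eef_pos: [0.5391, 0.2464, 0.2548]
tcp_rot: [0.998, 0.063, 0.004, -0.001]
contact_force: [-0.1, 0.8, -1.9]
opening: 0.174
finger_force: 58.6
rows 164 367
-0.019 rear top edge px if G0x=+.0065 [318.29335632 173.66536162] +3mm [318.30720271 165.75021428] bottom [318.22049181 164.18653036]
-0.021 rear top edge px if G0x=+.0065 [318.30375382 175.0179566 ] +3mm [318.31790025 166.98781611] bottom [318.22870907 165.25550175]
-0.023 rear top edge px if G0x=+.0065 [318.31448366 176.41378461] +3mm [318.3289424  168.26528679] bottom [318.23715922 166.35476751]
164 304 335
176 296 339
188 296 339
200 296 338
212 297 338
224 297 338
236 297 338
248 297 337
260 297 337
272 299 336
284 299 336
296 299 336
308 299 335
320 299 343
332 300 343
344 300 335
356 300 335
```

View pics/w6.png

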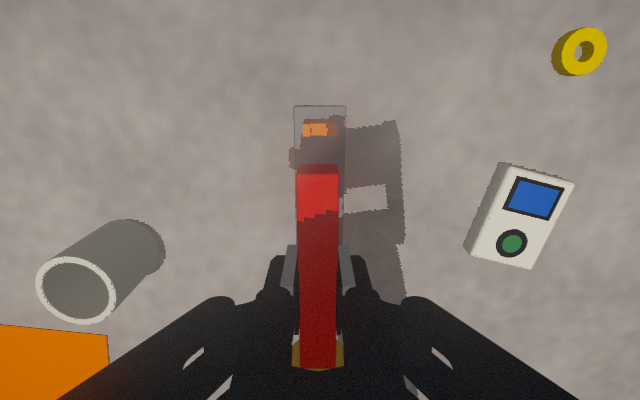

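Rear edge at v≈174.5 and midline u≈317.5, so the gauge is straight in the hand at the expected offset.

```bash
cat >> h.py <<'E'
G0=np.array([.0065,0,-.0205])
def gpt(s,x): return s["eef_pos"]+R.from_quat(s["tcp_rot"]).apply(G0-[x,0,0])
RI=pose(-A,Z)
E
python3 -c "
from h import *
go(tcp_for(-.06),RI)"
```

```text
t 17.15 move [0.0193 0.5319 0.0211] rot [-0.0014  0.6952  0.0031] rows>= 9.0
```

```bash
python3 inch.py '[[0,0.04,0,0,0,0,0],[0,0.1,0,0,0.05,0,0],[0.005,0.16,0,0,0.1,0,0],[0.01,0.22,0,0,0.2,0,0],[0.015,0.28,0,0,0.3,0,0],[0.019,0.34,0.005,0,0.4,0,0],[0.019,0.4,0.01,0,0.5,0,0],[0.019,0.46,0.015,0,0.6,0,0],[0.019,0.51,0.02,-0.001,0.695,0.003,0],[0.019,0.532,0.021,-0.001,0.695,0.003,0]]'; python3 inch.py '[[0,0,0,0,0,0,0],[0,0,0,0,0,0,0],[0,0,0,0,0,0,0]]'
python3 - <<'E'
from h import *
from plant import ctrl
s=ctrl.get_state();print(s["qpos"].round(3),gpt(s,.143),M-A*.06)
for t in (-.06,-.01,.02): go(tcp_for(t),RI)
E
```

```text
time: 18.4
eef_pos: [0.6201, -0.2811, 0.2237]
tcp_rot: [0.94, 0.055, 0.337, -0.023]
contact_force: [0.2, 0.3, -2.1]
opening: 0.173
finger_force: 59.0
time: 18.77
eef_pos: [0.6233, -0.2777, 0.2295]
tcp_rot: [0.938, 0.059, 0.34, -0.021]
contact_force: [-0.4, -0.7, -1.6]
opening: 0.175
finger_force: 58.9
[-0.753  0.074  1.934  0.756  0.801  0.244] [ 0.50621893 -0.29235699  0.15781979] [ 0.50672104 -0.29360645  0.15846726]
t 18.775 move [ 0.0007  0.0016 -0.0007] rot [-0.0018  0.0032  0.002 ] rows>= 1.0
t 18.775 move [-0.0493  0.0015 -0.0006] rot [-0.0018  0.0032  0.002 ] rows>= 1.0
t 18.775 move [-0.0793  0.0015 -0.0005] rot [-0.0018  0.0032  0.002 ] rows>= 2.0
```

```bash
python3 inch.py '[[-0.015,0.001,-0.0005,-0.001,0.002,0.001,0],[-0.03,0.001,-0.0005,-0.001,0.002,0.001,0],[-0.045,0.001,-0.0005,-0.001,0.002,0.001,0],[-0.055,0.001,-0.0005,-0.001,0.002,0.001,0],[-0.055,0.001,-0.0005,-0.001,0.002,0.001,0],[-0.055,0.001,-0.0005,-0.001,0.002,0.001,0]]'
python3 - <<'E'
from h import *
from plant import ctrl
s=ctrl.get_state()
go(tcp_for(.02),RI,s);go(tcp_for(-.005),RI,s)
T=ctrl.read_camera("top");S=ctrl.read_camera("scene");
print("mouth/tip pred",[ (proj(c,M).round(1),proj(c,gpt(s,.143)).round(1)) for c in (T,S)])
s=ctrl.get_state();go(tcp_for(-.005),RI,s)
from kin2 import fk,fit
p=fit();P,r=fk(s["qpos"],p);print("fk",P,s["eef_pos"])
E
```

```text
time: 19.52
eef_pos: [0.581, -0.2861, 0.195]
tcp_rot: [0.938, 0.057, 0.341, -0.02]
contact_force: [-0.0, 0.8, -1.7]
opening: 0.176
finger_force: 58.9
t 19.525 move [-0.0242 -0.0016  0.0005] rot [ 0.0016  0.0003 -0.0007] rows>= 1.0
t 19.525 move [ 0.0008 -0.0016  0.0005] rot [ 0.0016  0.0003 -0.0007] rows>= 1.0
mouth/tip pred [(array([408.2, 242.3]), array([408.8, 241.3])), (array([287.2, 146.4]), array([286.4, 146. ]))]
t 19.625 move [ 0.0006 -0.0015  0.0004] rot [ 0.0015  0.0002 -0.0002] rows>= 1.0
fk [ 0.58208499 -0.28716652  0.19468699] [ 0.58122945 -0.28597546  0.19511681]
```

```bash
python3 inch.py '[[-0.004,-0.001,0,0,0,0,0],[-0.01,-0.001,0,0,0,0,0],[-0.016,-0.001,0,0,0,0,0],[-0.022,-0.001,0,0,0,0,0],[-0.025,-0.001,0,0,0,0,0],[-0.025,-0.001,0,0,0,0,0]]'
python3 - <<'E'
from h import *
from plant import ctrl
for i in range(3):
    s=ctrl.get_state();go(tcp_for(.02),RI,s);print("F tool",R.from_quat(s["tcp_rot"]).inv().apply(s["contact_force"]).round(1),s["wrist_torque"].round(2)); ctrl.read_camera("scene")
E
```

```text
time: 20.38
eef_pos: [0.5614, -0.2871, 0.1781]
tcp_rot: [0.938, 0.057, 0.341, -0.021]
contact_force: [-0.6, -0.2, -2.0]
opening: 0.175
finger_force: 58.9
t 20.375 move [ 0.0017 -0.0002  0.0002] rot [ 0.0008  0.0012 -0.0014] rows>= 1.0
F tool [-1.8  0.1  1.1] [-0.07  0.49 -0.05]
t 20.425 move [ 0.0014 -0.0002  0.0003] rot [ 0.001   0.0009 -0.0011] rows>= 1.0
F tool [-1.3  0.3  2.2] [-0.02  0.46 -0.  ]
t 20.475 move [ 0.0011 -0.0003  0.0003] rot [ 0.0011  0.0008 -0.0008] rows>= 1.0
F tool [-1.7  0.   1.5] [-0.06  0.49 -0.05]
```

```bash
python3 inch.py '[[-0.005,0,0,0,0,0,0],[-0.012,0,0,0,0,0,0],[-0.019,0,0,0,0,0,0],[-0.026,0,0,0,0,0,0],[-0.033,0,0,0,0,0,0],[-0.04,0,0,0,0,0,0],[-0.04,0,0,0,0,0,0]]'
python3 - <<'E'
from h import *
from plant import ctrl
for i in range(2):
    s=ctrl.get_state();go(tcp_for(.06),RI,s);print("F tool",R.from_quat(s["tcp_rot"]).inv().apply(s["contact_force"]).round(1),s["wrist_torque"].round(2)); ctrl.read_camera("scene")
print(s["qpos"].round(2))
E
```

```text
time: 21.4
eef_pos: [0.5306, -0.2906, 0.152]
tcp_rot: [0.938, 0.056, 0.341, -0.021]
contact_force: [0.2, 0.4, -2.5]
opening: 0.178
finger_force: 58.9
t 21.4 move [0.0022 0.     0.0001] rot [ 0.0005  0.0016 -0.0019] rows>= 1.0
F tool [-1.5 -0.4  2.1] [-0.11  0.51  0.03]
t 21.45 move [ 0.0016 -0.0002  0.0002] rot [ 0.0009  0.0011 -0.0014] rows>= 1.0
F tool [-1.9  0.3  1.1] [-0.04  0.5  -0.03]
[-0.9   0.03  2.14  0.89  0.79 -0.05]
```

```bash
python3 inch.py '[[-0.005,0,0,0,0,0,0],[-0.011,0,0,0,0,0,0],[-0.017,0,0,0,0,0,0],[-0.021,0,0,0,0,0,0],[-0.023,0,0,0,0,0,0],[-0.024,0,0,0,0,0,0],[-0.025,0,0,0,0,0,0]]'
python3 - <<'E'
from h import *
from plant import ctrl
for i in range(2):
    s=ctrl.get_state();go(tcp_for(.09),RI,s);print("F tool",R.from_quat(s["tcp_rot"]).inv().apply(s["contact_force"]).round(1),s["wrist_torque"].round(2)); ctrl.read_camera("scene")
E
```

```text
time: 22.38
eef_pos: [0.5122, -0.2931, 0.1368]
tcp_rot: [0.938, 0.057, 0.341, -0.02]
contact_force: [-0.6, -0.2, -2.2]
opening: 0.175
finger_force: 58.9
t 22.375 move [-0.0038 -0.0002  0.0004] rot [ 0.0011  0.0008 -0.0006] rows>= 1.0
F tool [-1.9  0.1  1.3] [-0.03  0.5  -0.04]
t 22.425 move [-0.0037 -0.0001  0.0003] rot [ 0.001   0.001  -0.0007] rows>= 1.0
F tool [-2.2 -0.6  1.9] [-0.07  0.52 -0.03]
```

```bash
for i in 1; do python3 inch.py '[[-0.001,0,0,0,0,0,0],[-0.002,0,0,0,0,0,0],[-0.003,0,0,0,0,0,0]]'|grep -E "eef|force"; python3 inch.py '[[-0.001,0,0,0,0,0,0],[-0.001,0,0,0,0,0,0]]'|grep -E "eef|force"; done
python3 - <<'E'
from h import *
from plant import ctrl
s=ctrl.get_state();go(tcp_for(.09),RI,s);print("F tool",R.from_quat(s["tcp_rot"]).inv().apply(s["contact_force"]).round(1),s["wrist_torque"].round(2))
E
```

```text
eef_pos: [0.5103, -0.2933, 0.1352]
contact_force: [3.8, 0.9, -1.7]
finger_force: 58.8
eef_pos: [0.5102, -0.2933, 0.1354]
contact_force: [4.9, 2.1, -0.7]
finger_force: 58.6
t 23.1 move [-0.0013 -0.0001  0.0005] rot [ 0.0006 -0.002  -0.0012] rows>= 1.0
F tool [ 3.4 -1.5  3.9] [ 0.17 -0.35  0.06]
```

```bash
python3 inch.py '[[-0.001,0,0,0,0,0,0],[-0.002,0,0,0,0,0,0],[-0.002,0,0,0,0,0,0]]'|grep -E "time|eef|force"
python3 - <<'E'
from h import *
from plant import ctrl
s=ctrl.get_state();go(tcp_for(.09),RI,s);print("F tool",R.from_quat(s["tcp_rot"]).inv().apply(s["contact_force"]).round(1),s["wrist_torque"].round(2))
S=ctrl.read_camera("scene")
for b in blobs(S,(18,90,60),(32,255,255),(260,120,320,170),3): print("brass",b[:3])
print("pred collar",proj(S,gpt(s,.053)),"mouth",proj(S,M))
E
```

```text
time: 23.48
eef_pos: [0.5101, -0.2934, 0.1356]
contact_force: [10.3, 2.7, 1.3]
finger_force: 58.5
t 23.475 move [-0.0014 -0.0002  0.0008] rot [ 0.0002 -0.0056 -0.0016] rows>= 1.0
F tool [ 8.9 -1.4  5.9] [ 0.37 -1.19  0.11]
brass (np.int32(3), array([287.3, 143.7]), array([287, 143,   2,   2], dtype=int32))
brass (np.int32(8), array([287.4, 147.9]), array([285, 146,   5,   4], dtype=int32))
pred collar [287.08947549 146.21637643] mouth [287.23469307 146.40798032]
```

```bash
python3 inch.py '[[-0.001,0,0,0,-0.003,0,0],[-0.0015,0,0,0,-0.005,0,0],[-0.0015,0,0,0,-0.005,0,0],[-0.0015,0,0,0,-0.005,0,0]]'|grep -E "time|eef|force"
python3 - <<'E'
from h import *
from plant import ctrl
s=ctrl.get_state();go(tcp_for(.09),RI,s);print("F tool",R.from_quat(s["tcp_rot"]).inv().apply(s["contact_force"]).round(1),s["wrist_torque"].round(2))
E
```

```text
time: 24.02
eef_pos: [0.5099, -0.2935, 0.1357]
contact_force: [14.4, 4.7, 0.3]
finger_force: 58.5
t 24.025 move [-0.0013 -0.0002  0.001 ] rot [ 0.0001 -0.0031 -0.0019] rows>= 1.0
F tool [11.6 -2.9  9.4] [ 0.5  -1.79  0.16]
```

Hard stop at the expected depth, with 13 N axial and no further travel: the collar is seated. Withdrawing.

```bash
python3 inch.py '[[0.003,0,0,0,0.003,0,0],[0.01,0,0,0,0.005,0,0],[0.02,0,0,0,0.005,0,0],[0.032,0,0,0,0.005,0,0],[0.045,0,0,0,0.005,0,0],[0.058,0,0,0,0.005,0,0],[0.071,0,0,0,0.005,0,0],[0.084,0,0,0,0.005,0,0],[0.096,0,0,0,0.005,0,0],[0.104,0,0,0,0.005,0,0]]'; python3 inch.py '[[0.02,0,0,0,0,0,0],[0.05,0,0,0,0,0,0],[0.06,0,0,0,0,0,0],[0.06,0,0,0,0,0,0]]'
python3 - <<'E'
from h import *
from plant import ctrl
s=ctrl.get_state();print("depth",(gpt(s,.143)-M)@A)
from kin2 import fk,fit,ik
L=np.array([.4686,-.002,.028])
import kin
for y in (.12,0.,-.1,.25):
    u=np.array([-np.cos(y),-np.sin(y),0]);rot=pose(-u,[0,0,-1])
    tip=L+[0,0,.04];x=tip-u*.143-rot.apply(G0)
    print(y,x.round(4),ik(x,rot,fit(),np.array([-.1,.2,1.9,0,1.2,1.4])));go(x,rot,s);go(x+[0,0,.12],rot,s)
E
```

```text
time: 25.28
eef_pos: [0.5866, -0.284, 0.1989]
tcp_rot: [0.938, 0.057, 0.341, -0.02]
contact_force: [-0.0, 0.4, -2.3]
opening: 0.179
finger_force: 59.6
time: 25.78
eef_pos: [0.6318, -0.2783, 0.2368]
tcp_rot: [0.938, 0.057, 0.341, -0.021]
contact_force: [-0.6, -0.4, -1.1]
opening: 0.178
finger_force: 59.6
depth -0.07040730606613552
0.12 [0.6041 0.0143 0.0475] (array([-1.44018968e-01,  3.30953844e-01,  1.88679861e+00, -1.16064919e-08,
        9.23840278e-01,  1.30677737e+00]), np.float64(2.7671672646654306e-08))
t 25.775 move [-0.1152 -0.294   0.1502] rot [-1.000e-04 -6.971e-01  1.900e-03] rows>= 6.0
t 25.775 move [-0.0382 -0.2939  0.0582] rot [-1.000e-04 -6.971e-01  1.900e-03] rows>= 5.0
0.0 [ 0.6051 -0.002   0.0475] (array([-1.70829983e-01,  3.32481317e-01,  1.88477939e+00, -1.18502079e-08,
        9.24332034e-01,  1.39996635e+00]), np.float64(3.269019299675845e-08))
t 25.775 move [-0.116  -0.2776  0.1496] rot [-0.0419 -0.6962  0.117 ] rows>= 6.0
t 25.775 move [-0.039  -0.2776  0.0576] rot [-0.0419 -0.6962  0.117 ] rows>= 5.0
-0.1 [ 0.6044 -0.0156  0.0475] (array([-1.93509215e-01,  3.31575392e-01,  1.88597720e+00, -8.72053783e-09,
        9.24040166e-01,  1.47728712e+00]), np.float64(3.798412614641968e-08))
t 25.775 move [-0.1178 -0.2642  0.1481] rot [-0.0768 -0.6942  0.2129] rows>= 6.0
t 25.775 move [-0.0408 -0.2641  0.0561] rot [-0.0768 -0.6942  0.2129] rows>= 5.0
0.25 [0.6009 0.0318 0.0475] (array([-1.15656113e-01,  3.26089547e-01,  1.89321519e+00, -1.48693627e-08,
        9.22287973e-01,  1.20514023e+00]), np.float64(2.2481911046804894e-08))
t 25.775 move [-0.1161 -0.3117  0.1495] rot [ 0.0452 -0.6961 -0.1228] rows>= 6.0
t 25.775 move [-0.0391 -0.3116  0.0575] rot [ 0.0452 -0.6961 -0.1228] rows>= 6.0
```

```bash
python3 inch.py '[[0,-0.03,0.005,0,0,0,0],[-0.005,-0.08,0.01,0,-0.12,0,0],[-0.01,-0.13,0.02,0,-0.25,0,0],[-0.02,-0.18,0.03,0,-0.4,0,0],[-0.03,-0.23,0.045,0,-0.55,0.001,0],[-0.038,-0.27,0.058,0,-0.697,0.002,0],[-0.038,-0.29,0.058,0,-0.697,0.002,0],[-0.038,-0.294,0.058,0,-0.697,0.002,0],[-0.038,-0.294,0.058,0,-0.697,0.002,0],[-0.038,-0.294,0.058,0,-0.697,0.002,0]]'
python3 - <<'E'
from h import *
from plant import ctrl
y=.12;u=np.array([-np.cos(y),-np.sin(y),0]);rot=pose(-u,[0,0,-1]);x=np.array([.4686,-.002,.068])-u*.143-rot.apply(G0)
go(x,rot)
W=ctrl.read_camera("wrist")
for b in blobs(W,(45,60,20),(90,255,255),None,100): print("lens",b[:2],plane(W,*b[1],.028))
E
```

```text
time: 27.02
eef_pos: [0.6042, 0.0128, 0.1686]
tcp_rot: [0.998, 0.058, 0.001, -0.0]
contact_force: [-0.3, 0.7, -1.3]
opening: 0.178
finger_force: 59.5
t 27.025 move [-1.000e-04 -1.500e-03  1.211e-01] rot [-0.     -0.0017 -0.003 ] rows>= 2.0
```

```bash
python3 inch.py '[[0,-0.001,0.02,0,-0.001,-0.002,0],[0,-0.001,0.05,0,-0.001,-0.002,0],[0,-0.001,0.08,0,-0.001,-0.002,0],[0,-0.001,0.1,0,-0.001,-0.002,0],[0,-0.001,0.1,0,-0.001,-0.002,0],[0,-0.001,0.1,0,-0.001,-0.002,0]]'
python3 - <<'E'
from h import *
from plant import ctrl
y=.12;u=np.array([-np.cos(y),-np.sin(y),0]);rot=pose(-u,[0,0,-1]);x=np.array([.4686,-.002,.068])-u*.143-rot.apply(G0)
go(x,rot)
W=ctrl.read_camera("wrist");T=ctrl.read_camera("top");S=ctrl.read_camera("scene");s=ctrl.get_state()
P=hsv(W);m=((P[:,:,0]<8)|(P[:,:,0]>172))&(P[:,:,1]>100)
for v in range(160,182,2): k=np.flatnonzero(m[v,280:360])+280; print(v,(k.min(),k.max()) if len(k) else None,P[v,318],end="; ")
print()
for c,n in ((T,"top"),(S,"scene")):
    print(n,"tip pred",proj(c,gpt(s,.143)),"rear",proj(c,gpt(s,-.045)))
    for b in blobs(c,(0,150,40),(5,255,255),None,10): print("red",b[:3])
E
```

```text
time: 27.82
eef_pos: [0.605, 0.0152, 0.0687]
tcp_rot: [0.998, 0.06, 0.0, -0.0]
contact_force: [0.5, -0.6, -1.7]
opening: 0.174
finger_force: 59.6
t 27.825 move [-0.0009  0.0007  0.0212] rot [-0.0002 -0.0009  0.0008] rows>= 1.0
160 None [ 11  44 111]; 162 None [ 11  48 107]; 164 (np.int64(305), np.int64(335)) [  4 115 113]; 166 (np.int64(299), np.int64(336)) [  3 134 110]; 168 (np.int64(298), np.int64(337)) [  2 144 110]; 170 (np.int64(298), np.int64(338)) [  2 151 110]; 172 (np.int64(297), np.int64(338)) [  2 149 111]; 174 (np.int64(296), np.int64(338)) [  1 190 169]; 176 (np.int64(296), np.int64(339)) [  2 199 188]; 178 (np.int64(296), np.int64(339)) [  1 190 189]; 180 (np.int64(296), np.int64(339)) [  2 197 190]; 
top tip pred [316.31408766 237.64621485] rear [311.23229114 182.18274823]
red (np.int32(189), array([417.4, 170.9]), array([403, 166,  29,  11], dtype=int32))
scene tip pred [337.19618517 188.20142975] rear [304.37690408 217.08124676]
red (np.int32(108), array([230.2, 188.9]), array([224, 181,  14,  18], dtype=int32))
red (np.int32(56), array([308.4, 213.2]), array([303, 207,  11,  13], dtype=int32))
```

```bash
python3 inch.py '[[0,0,0.008,0,0,0,0],[-0.0005,0,0.016,0,0,0,0],[-0.0005,0,0.021,0,0,0,0],[-0.0005,0,0.021,0,0,0,0],[-0.0005,0,0.021,0,0,0,0],[-0.0005,0,0.021,0,0,0,0],[-0.0005,0,0.021,0,0,0,0],[-0.0005,0,0.021,0,0,0,0]]'
python3 - <<'E'
from h import *
from plant import ctrl
S=ctrl.read_camera("scene");T=ctrl.read_camera("top");s=ctrl.get_state()
print("tip",gpt(s,.143),"rear",gpt(s,-.045),"dq",np.abs(s["dq"]).max())
print("tip px pred",proj(S,gpt(s,.143)),proj(T,gpt(s,.143)))
# find the bright rod tip along the predicted rod line, scene view
for x in range(110,156,4):
    q=proj(S,gpt(s,x/1000));print(x,[int(S["pixels"][int(round(q[1]))+k,int(round(q[0]))].mean()) for k in (-4,-3,-2,-1,0,1,2,3)])
E
```

```text
time: 28.98
eef_pos: [0.6037, 0.0153, 0.047]
tcp_rot: [0.998, 0.06, -0.0, -0.0]
contact_force: [0.3, -0.2, -2.0]
opening: 0.179
finger_force: 59.6
tip [ 0.46814618 -0.00117728  0.06751379] rear [0.65477153 0.02151547 0.06737684] dq 0.0025202802273993673
tip px pred [337.38042646 192.24032298] [316.25821652 238.58377971]
110 [120, 120, 123, 69, 108, 84, 54, 80]
114 [128, 120, 123, 87, 102, 59, 48, 41]
118 [128, 120, 123, 87, 102, 59, 48, 41]
122 [149, 122, 116, 106, 65, 89, 41, 60]
126 [127, 122, 92, 100, 101, 68, 61, 92]
130 [147, 127, 122, 92, 100, 101, 68, 61]
134 [146, 126, 103, 76, 102, 92, 55, 56]
138 [141, 148, 133, 105, 97, 102, 127, 55]
142 [143, 141, 148, 133, 105, 97, 102, 127]
146 [147, 149, 152, 156, 91, 112, 123, 130]
150 [147, 147, 149, 152, 156, 91, 112, 123]
154 [145, 145, 147, 155, 159, 85, 85, 129]
```

```bash
python3 -c "
from plant import ctrl
print(ctrl.sign_off())"
```

```text
the job is handed in; nothing more can be done
None
```

The gauge was seated in the guide tube to a hard collar stop (about 13 N), drawn right out, and now sits level in the gripper with its tip about 39.5 mm above the lens centre. The job was handed in at about 29 s, after one regrasp at the rest to free the last joint; no verdict came back.

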